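# Tip dry clay offcuts into the reclaim mill

### The job

Pull the cradle's latch fully open, load every dry clay offcut from the table into the white carrier where it stands, carry the carrier level to the tipper and set it down in the cradle, slide the latch fully home, and tug the carrier up by its grip so that you feel the latch hold. Then swing the cradle right over by its red handle so the offcuts fall into the blue hopper, swing it all the way back with the carrier still latched in it, and start the mill: press and release the yellow key, then the green key, each fully down. Leave the red key and everything else on the table alone, and neither swing the cradle unlatched nor press the green key before all the clay is in the hopper.

Things in the scene. Friction and masses are not known exactly. Their poses are not given: they have to be found in the camera images.
- clay0_mid (a point): Bone-dry clay offcut, terracotta, a rounded bar 64 (its x) x 28 (y) x 28 (z) mm, 70 g, loose on the table (two or three of the four are present). The point is its centre.
- clay1_mid (a point): Bone-dry clay offcut, terracotta, a rounded bar 64 (its x) x 28 (y) x 28 (z) mm, 70 g, loose on the table (two or three of the four are present). The point is its centre.
- clay2_mid (a point): Bone-dry clay offcut, terracotta, a rounded bar 64 (its x) x 28 (y) x 28 (z) mm, 70 g, loose on the table (two or three of the four are present). The point is its centre.
- clay3_mid (a point): Bone-dry clay offcut, terracotta, a rounded bar 64 (its x) x 28 (y) x 28 (z) mm, 70 g, loose on the table (two or three of the four are present). The point is its centre.
- carrier: White open scrap box, 170 (its x) x 90 (y) x 46 (z) mm outside, walls 4 mm, floor 4 to 5 mm, 0.3 kg empty, loose on the table. Origin: centre of its underside. A 12 mm thick fin across its middle (at x = 0) splits it into two bays, each about 75 x 82 mm inside, centred at x = +-43 mm. Two orange ears, 30 mm along x, stick out 15 mm from its long sides at x = 0, their tops 40 mm above the underside. The ends are alike, so it may sit in the cradle either way round.
- carrier_grip (a point): Grip point on the carrier's orange fin, 66 mm above the carrier's underside on its centre line. The grip is 12 mm thick along the carrier's x, 64 mm wide along its y, and spans 44 to 80 mm above the underside. Axes as the carrier's. For the test tug pull straight up about 6 to 10 N over the load's weight for half a second: the latch has 2 to 3 mm of play, then holds; a pull of more than about 20 N in all starts to lift the cradle.
- hopper (a point): Centre of the inner floor (12 mm above the table) of the blue open hopper, inside 260 (x) x 150 (y) mm, rim 80 mm above the table. It stands on the fixed grey tipper (base 340 x 330 mm) and gives the tipper's axes: the hinge axis runs along x, 80 mm to the -y side of this point and 130 mm above the table, between two posts at x = +-165 mm, 138 mm high; the aluminium cradle lies on the -y side of the hinge, the hopper on the +y side.
- cradle (a joint): Angle of the cradle about the hinge axis, rad: 0 = upright and level, at its stop; 3.14 = right over, upside down above the hopper, at its other stop. It turns stiffly (0.8 N m) and stays where it is left; moving the handle takes about 10 N.
- seat (a point): Where the centre of the carrier's underside belongs in the cradle: 68 mm from the hinge axis, 50 mm below it when upright. Moves with the cradle; its x runs along the hinge axis (as the tipper's), its z is the carrier's up. Low guide walls, 25 mm high, leave about 3.5 mm around the carrier, whose x lies along this x.
- tip_handle (a point): Centre of the red round handle bar of the cradle, 14 mm thick, 120 mm long along the tipper's x, 180 mm out from the hinge axis and 12 mm below it when the cradle is at 0 (so 12 mm above it at 3.14). Moves with the cradle. Its centre is 50 mm clear of the latch bars; the carrier's fin stands 42 mm above it when upright, the cradle's underside 44 mm above it when right over. The bar may turn between the fingers as it swings over the top.
- latch (a joint): Travel of the cradle's latch, m: 0 = fully open (needed to set the carrier in), 0.032 = fully home, tongues over the carrier's ears (they reach the ears from about 0.012). It starts at 0.012 to 0.032. Slides along the tipper's +x with about 2 N of friction and stays where left.
- latch_knob (a point): Centre of the latch's yellow upright knob, 16 (x) x 40 (y) x 32 (z) mm, with a crossbar below it; moves with the latch and cradle. Its axes are the tipper's when the cradle is upright. It can be pinched along x and slid.
- tongues: The latch's two steel tongue bars, joined to the knob, one along each long side of the seat, undersides 42.5 mm above the carrier's underside level. Origin on the hinge axis (its position is of no use).
- key_yellow (a joint): How far the yellow key is pressed, m: 0 = up, 0.006 = fully down (5 N); springs back.
- key_green (a joint): How far the green key is pressed, m: 0 = up, 0.006 = fully down (5 N); springs back.
- key_red (a joint): How far the red key is pressed, m: 0 = up, 0.006 = fully down (5 N); springs back.
- key_yellow_top (a point): Centre of the top of the yellow key, a round cap 30 mm across; the three keys stand in a row 50 mm apart on a fixed grey panel, in an order that changes. It is pressed straight down.
- key_green_top (a point): Centre of the top of the green key, a round cap 30 mm across; the three keys stand in a row 50 mm apart on a fixed grey panel, in an order that changes. It is pressed straight down.
- key_red_top (a point): Centre of the top of the red key, a round cap 30 mm across; the three keys stand in a row 50 mm apart on a fixed grey panel, in an order that changes. It is pressed straight down.
- spatula: Bystander: modelling spatula, 190 mm long, lying.
- brush: Bystander: brush, 180 mm long, lying.
- water_cup: Bystander: blue cup, 76 mm across, 85 mm high.
- wood_block: Bystander: dark wooden block, 90 x 45 x 30 mm. Origin under its centre.
- slip_jar: Bystander: closed jar, 68 mm across, 100 mm high.
Not all that is in view belongs to the job. Leave any pink or purple look-alike of the part that bears clay1_mid alone.

How it is judged:
By the outcome, as a careful person would: the job done as asked, in the order asked, and still so for the second after the job is handed in, with the robot touching nothing.
Of clay0, clay1, clay2, clay3 only 2 to 3 are there at a start; the rules pass over those that are not, and their reading is None.
At some moment in a run one of clay0, clay1, clay2, clay3, carrier may be knocked a few centimetres aside while the robot is not near it.
It also fails if it takes over 210 s, if anything falls off the work surface, if the arm or the gripper's body presses on something with over 40 N, if the wrist force passes 120 N, or if a joint passes its speed limit or range.

### The arm

A 7-joint arm with a two-finger parallel gripper is mounted at the origin on the work surface. World frame = base frame: x ahead of the robot, y to its left, z up, the work surface at z = 0. Lengths are in m, angles in rad, forces in N, time in s.
With the tool pointing down it reaches from about 0.4 to 0.875 m from the base axis. Payload 6.5 kg.
Tool frame: the origin (TCP) lies between the finger pads; the fingertips stand ahead of it and the grasp point (between the pads) lies 8 mm behind it (r.tip_extent is the z of the fingertips in the tool frame, in m); z points along the fingers, x is the direction in which the jaws open and shut, and the axes are right-handed (so a half turn about z gives the same grasp; the last joint's range is limited). The gripper opens to 85 mm and grips with 20 to 120 N. Pads are 22 mm wide; open, the fingers measure 114 mm over their backs; the gripper's body (76 mm by 85 mm) begins 54 mm behind the grasp point. The pads swing forward as they close: fully open they stand 13 mm farther back than shut.
Start: joints at [1.283, 0.536, -0.004, 1.538, 0.003, 1.067, -0.071], TCP at [0.143, -0.634, 0.242] pointing down, gripper open.
Joint ranges: [-2.7, 2.7], [-0.37, 2.16], [-1.27, 1.26], [0.24, 2.4], [-1.31, 4.45], [0.19, 1.91], [-2.76, 2.76]. Speed limits (rad/s): [2.39, 2.39, 3.14, 3.14, 3.14, 3.14, 3.14].

### API

Orientations are given as a rotation vector (axis times angle).
In Python, from plant import r, capture, camera_info, hand_in gives the robot as it stands.
- The arm moves only by the tool move_arm, never from a script. Its argument "plan" is a list of rows, each an object with "dp": the shift along the world's x, y, z in m, a list of three; "roll": the turn about the world's z in rad; "fingers": the gripper's target within -1 to 1 (fully open at 1, half-way at 0, shut at -1). A call has 1 to 10 rows; each row is the pose to reach, as a shift and turn from the pose commanded when the call began; what a row does not reach only later rows make up. A row lasts 1/8 s, in which the tool goes at most 62.5 mm and 10.7 degrees, less where a joint would pass 70% of its speed; a pose out of reach is approached as far as the arm can. A call with a gripper value outside its range is refused whole. The fingers move at their own pace and stop on an object; "squeeze" is the grip in N (left out, the last holds). Time passes only in rows, so rows that repeat a pose let the fingers close. It gives the time, the measured TCP pose, the force and the opening at its end, in the units of the state.
- r.sense(): the state, without advancing time (a new reading comes with each control period).
- capture(name): name is "side" or "top" or "wrist"; returns the picture (420x560x3 uint8, red, green, blue); there is no depth.
- camera_info(name): a dict with "fx", "fy", "cx", "cy" (pixels), "dist" ([k1, k2, p1, p2, k3] as OpenCV has them; the pictures are not rectified), "R" (3x3) and "t" (3): a world point X has camera coordinates R X + t. Camera axes: x right, y down, z forward; pixel columns grow to the right and rows downward; lengths in m; the calibration is good to about 2 mm. A picture is of the moment at which its call begins: read the wrist's pose just before it. camera_info takes no time and is no camera call; for the wrist camera it gives the pose at the moment of the call.
- hand_in(): hands the job in, once; it reports no verdict.
The state is a dict: "time_s": time; "q": joint angles; "dq": joint speeds; "effort": joint torques, N m; "tool_pos": TCP position; "eef_rot": TCP orientation; "wrist_force": force on the tool from outside, world axes, zero at the start; "wrist_torque": the same for the moment, N m; "opening": finger opening in m.
Only numpy, scipy, OpenCV 4.12 (cv2) and the standard library are available. Lean on these libraries where they do the work, as an engineer would, in place of code of your own. Each camera call takes 0.05 s, during which the arm holds its last target. There are 200 camera calls.

## Working session

There is one attempt and no reset: what is moved stays moved. The work goes in short steps, Python scripts to look and compute and a tool call to move; the robot and the scene stay as the last step left them, time stands still between calls to the robot, and variables do not carry over. Pictures are saved under pics/ and viewed, about 12 in all and at most 16, crops included, and the job is handed in when it is done.

Besides the shell and the picture viewer there is one more tool, called after "Request:" by a JSON object that holds its "name" and its "arguments", one argument or row to a line. move_arm: Moves the arm, as the interface text tells. Its arguments: {"type":"object","properties":{"plan":{"type":"array"},"squeeze":{"type":"number"}},"required":["plan"]}

```bash
ls; mkdir -p pics; python3 - <<'E'
from plant import r,capture,camera_info
import cv2,numpy as np
print(r.sense(), r.tip_extent)
for n in("top","side","wrist"):
    i=capture(n); cv2.imwrite(f"pics/{n}0.png",i[:,:,::-1]); c=camera_info(n); print(n,c)
E
```

```text
pics
{'time_s': 0.0, 'q': array([ 1.28280277,  0.53715931, -0.00444087,  1.53883936,  0.00260632,
        1.06728483, -0.07120444]), 'dq': array([ 1.54889924e-04,  4.68624420e-04,  1.20938377e-03,  3.68518997e-05,
        3.88921098e-04, -1.90889321e-03,  2.71354142e-05]), 'effort': array([ 5.60757883e-06, -5.83402276e+01,  1.04881480e+00, -2.59103447e+01,
        1.23880565e-02,  9.54125746e-03, -5.04538082e-05]), 'tool_pos': array([ 0.14284132, -0.63350541,  0.24143065]), 'eef_rot': array([-2.45297092e+00,  1.96126763e+00,  2.18651158e-03]), 'wrist_force': array([-0.47311097,  0.54097189,  0.18905127]), 'wrist_torque': array([-0.00448661, -0.01268481, -0.01323525]), 'opening': 0.08501962216170302} 0.011
top {'fx': 511.56087140576517, 'fy': 511.56087140576517, 'cx': 275.73050024964135, 'cy': 215.19598598170583, 'dist': array([1.40896054e-05, 0.00000000e+00, 0.00000000e+00, 0.00000000e+00,
       0.00000000e+00]), 'R': array([[-2.03104181e-02, -9.99793112e-01, -1.10450567e-03],
       [-9.97744362e-01,  2.03394712e-02, -6.39726017e-02],
       [ 6.39818316e-02, -1.97295977e-04, -9.97
[... 191 characters left out ...]
-0.10132246,  0.        ,  0.        ,  0.        ,  0.        ]), 'R': array([[ 0.99299507, -0.11754637, -0.01198505],
       [-0.07916422, -0.58657286, -0.80601818],
       [ 0.0877144 ,  0.80132087, -0.59176942]]), 't': array([-0.47995355,  0.07962449,  1.46427583])}
wrist {'fx': 324.7158624059546, 'fy': 324.7158624059546, 'cx': 278.9276272817959, 'cy': 209.85777881416635, 'dist': array([-0.06703618,  0.        ,  0.        ,  0.        ,  0.        ]), 'R': array([[ 2.19875776e-01, -9.75527712e-01, -5.71721448e-04],
       [-9.24453042e-01, -2.08551049e-01,  3.19206882e-01],
       [-3.11514392e-01, -6.96573312e-02, -9.47684884e-01]]), 't': array([-0.64887468, -0.04080421,  0.38050796])}
```

View pics/top0.png

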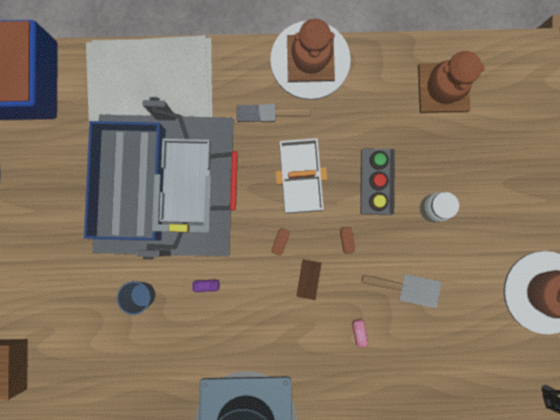

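View pics/side0.png

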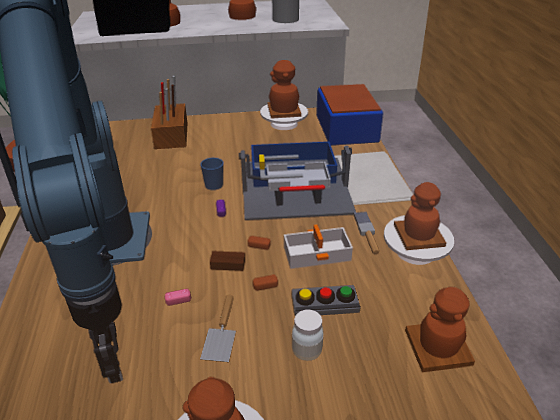

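The top view shows the tipper at left, with the hopper on world +y, the red handle at (234,180) and the yellow knob at (178,228). The white carrier is at (302,175) and the keys are at (380,159) green, (380,180) red and (379,201) yellow. The terracotta bars are at (280,241) and (347,240). The purple one (206,286) and the pink one (360,333) are look-alikes, so I leave them alone. The side view agrees: bars at (259,242) and (265,282), knob at (262,160).

```bash
cat > h.py <<'E'
import cv2,numpy as np
from plant import r,capture,camera_info
def ray(c,uv):
    K=np.array([[c['fx'],0,c['cx']],[0,c['fy'],c['cy']],[0,0,1]])
    p=cv2.undistortPoints(np.array([[uv]],float),K,np.asarray(c['dist'],float)).ravel()
    R=np.array(c['R']);t=np.array(c['t'])
    d=R.T@np.array([p[0],p[1],1]); return -R.T@t,d/np.linalg.norm(d)
def plane(c,uv,z):
    o,d=ray(c,uv); return o+d*(z-o[2])/d[2]
def tri(c1,u1,c2,u2):
    o1,d1=ray(c1,u1);o2,d2=ray(c2,u2)
    s=np.linalg.lstsq(np.c_[d1,-d2],o2-o1,rcond=None)[0]
    a,b=o1+d1*s[0],o2+d2*s[1]; return (a+b)/2,np.linalg.norm(a-b)
def proj(c,X):
    K=np.array([[c['fx'],0,c['cx']],[0,c['fy'],c['cy']],[0,0,1]])
    return cv2.projectPoints(np.array([X],float),cv2.Rodrigues(np.array(c['R']))[0],np.array(c['t']),K,np.asarray(c['dist'],float))[0].ravel()
RNG={'red':[(0,170,90),(4,255,255)],'terra':[(3,90,50),(14,200,190)],'orange':[(8,200,150),(20,255,255)],'yellow':[(24,150,100),(34,255,255)],'green':[(45,120,60),(85,255,255)]}
def blobs(img,col,amin=15):
    h=cv2.cvtColor(img,cv2.COLOR_RGB2HSV); m=cv2.inRange(h,*map(np.array,RNG[col]))
    n,l,s,ce=cv2.connectedComponentsWithStats(m)
    out=[]
    for i in range(1,n):
        if s[i,4]>=amin:
            cn=max(cv2.findContours((l==i).astype(np.uint8),0,1)[0],key=cv2.contourArea)
            out.append((ce[i].round(1),int(s[i,4]),cv2.minAreaRect(cn)))
    return out
E
python3 - <<'E'
from h import *
for n in('top','side'):
    i=cv2.imread(f'pics/{n}0.png')[:,:,::-1].copy()
    h=cv2.cvtColor(i,cv2.COLOR_RGB2HSV)
    if n=='top':
        for k,(u,v) in dict(clay=(280,241),clay2=(347,240),red=(380,180),hand=(234,180),yel=(379,201),knob=(178,228),green=(380,159),ear=(325,174),fin=(302,174),wood=(20,50),table=(300,330)).items(): print(k,h[v,u])
    for c in RNG:
        for b in blobs(i,c): 
            if b[1]<700: print(n,c,b[0],b[1],np.round(b[2][1],1),round(b[2][2]))
E
```

```text
clay [  9 134 129]
clay2 [  9 130 135]
red [  2 161 187]
hand [  1 174 183]
yel [ 31 136 197]
knob [ 31 139 195]
green [ 65 113 160]
ear [ 17 147 186]
fin [ 17 147 187]
wood [ 10 132 135]
table [ 18  97 137]
top red [233.3 179.9] 173 [ 4.4 57. ] 1
top red [379.7 177.4] 41 [ 6. 11.] 90
top terra [236.1 178.7] 93 [ 5.2 60.1] 2
top terra [298.  171.5] 21 [ 1.2 19.1] 84
top terra [303.2 174.9] 55 [ 5.8 26.4] 74
top terra [347.3 239.6] 316 [27.  12.6] 82
top terra [280.1 241.4] 314 [12.3 26.9] 18
side red [161.6  86.2] 18 [10.  1.] 90
side red [162.8  99.2] 16 [11.  1.] 90
side red [301.4 187.6] 169 [ 3.8 45.1] 87
side red [325.4 292.3] 100 [10. 11.] 90
side terra [172.9  13.5] 157 [24.   8.7] 84
side terra [241.7   8.8] 449 [19. 26.] 90
side terra [431.    3.8] 23 [5.7 7.7] 31
side terra [451.4   7. ] 70 [16.8 11.8] 37
side terra [480.6   3.3] 65 [ 8. 26.] 90
side terra [525.1   3.5] 19 [8.3 5.3] 34
side terra [439.2   7.3] 25 [6.6 7.2] 82
side terra [513.4  15.6] 37 [ 6.8 24. ] 14
side terra [500.6   9.4] 16 [5.1 5.1] 76
side terra [554.1  11.7] 27 [12.4  5.4] 53
side terra [431.2  11.9
[... 14054 characters left out ...]
side terra [ 53.  415.5] 33 [10.6  6.4] 45
side terra [308.5 415.5] 21 [ 5.9 10.5] 32
side terra [362.6 414.7] 30 [8. 7.] 90
side terra [375.8 413.5] 15 [5.4 3.6] 63
side terra [397.2 415.6] 37 [9.2 9.2] 45
side terra [484.  415.2] 25 [8. 8.] 0
side terra [506.  415.4] 20 [ 3.1 10.8] 40
side terra [ 27.8 415.7] 20 [4.2 7.8] 45
side terra [117.5 416.3] 22 [7.8 5.7] 45
side terra [524.7 415.6] 15 [8.1 3.6] 30
side terra [351.1 416.6] 15 [6.8 3.2] 53
side orange [317.7 231.9] 59 [15.6  3.7] 68
side orange [321.8 255.2] 42 [ 3.7 10.3] 83
side yellow [261.  157.8] 35 [4. 7.] 0
side yellow [304.8 292.9] 77 [ 8. 10.] 90
side green [ 1.7 76.9] 116 [ 5. 37.] 0
side green [345.8 291. ] 98 [10. 11.] 90
```

```bash
sed -i "s/'red':.*/'red':[(0,140,90),(5,255,255)],'terra':[(6,115,60),(12,200,190)],'orange':[(14,130,150),(21,255,255)],'yellow':[(24,110,100),(34,255,255)],'green':[(45,90,60),(85,255,255)]}/" h.py
cat > m.py <<'E'
from h import *
def seg(b): # long axis endpoints of rect
    p=cv2.boxPoints(b[2]); a=(p[0]+p[1])/2,(p[2]+p[3])/2; c=(p[1]+p[2])/2,(p[3]+p[0])/2
    return a if np.linalg.norm(a[0]-a[1])>np.linalg.norm(c[0]-c[1]) else c
E
python3 - <<'E'
from m import *
i=cv2.imread('pics/top0.png')[:,:,::-1].copy(); s=cv2.imread('pics/side0.png')[:,:,::-1].copy()
ct,cs=camera_info('top'),camera_info('side')
for c in RNG:
    for b in blobs(i,c):
        if b[1]<700: print('top',c,b[0],b[1],np.round(b[2][1],1),'z0.02:',plane(ct,b[0],.02).round(3))
hs=cv2.cvtColor(s,cv2.COLOR_RGB2HSV)
for c in ('red','yellow','green','orange'):
    for b in blobs(s,c,25):
        if b[1]<700 and 150<b[0][1]<310 and b[0][0]>240: print('side',c,b[0],b[1])
# carrier white
h=cv2.cvtColor(i,cv2.COLOR_RGB2HSV)
m=((h[:,:,1]<40)&(h[:,:,2]>150)).astype(np.uint8); m[:130]=0;m[225:]=0;m[:,:265]=0;m[:,340:]=0
m=cv2.morphologyEx(m,cv2.MORPH_CLOSE,np.ones((9,9)))
cn=max(cv2.findContours(m,0,1)[0],key=cv2.contourArea); R=cv2.minAreaRect(cn); print(R)
P=np.array([plane(ct,p,.046) for p in cv2.boxPoints(R)]); print(P.round(3),P.mean(0).round(3),[np.linalg.norm(P[k]-P[k-1]).round(3) for k in range(4)])
for t,sd,n in (((380,159),(345.8,291),'g'),((379.7,180),(325.4,292.3),'r'),((379.5,201),(304.8,292.9),'y'),((178,228),(261.5,160),'knob'),((234,180),(301.4,187.6),'handle')): print(n,*[np.round(q,3) for q in tri(ct,t,cs,sd)])
top=cv2.resize(i[100:260,70:410],None,fx=2.35,fy=2.35,interpolation=cv2.INTER_CUBIC); cv2.imwrite('pics/crop1.png',top[:,:,::-1])
E
```

```text
top red [233.4 180.6] 311 [ 5.6 58.1] z0.02: [0.579 0.02  0.02 ]
top red [379.5 179.7] 129 [12. 12.] z0.02: [ 0.574 -0.332  0.02 ]
top terra [347.3 239.7] 272 [25.8 11.2] z0.02: [ 0.431 -0.251  0.02 ]
top terra [280.1 241.4] 269 [10.8 25.6] z0.02: [ 0.43 -0.09  0.02]
top terra [306.5 282. ] 192 [17.1 35.4] z0.02: [ 0.332 -0.151  0.02 ]
top terra [314.1 266.9] 37 [ 6.7 11.9] z0.02: [ 0.368 -0.17   0.02 ]
top terra [316.5 273.6] 17 [2.8 8.5] z0.02: [ 0.352 -0.175  0.02 ]
top terra [552.4 295.1] 493 [43. 16.] z0.02: [ 0.289 -0.734  0.02 ]
top orange [323.6 173.5] 58 [11.5  4.6] z0.02: [ 0.591 -0.198  0.02 ]
top orange [278.4 177. ] 68 [12.  5.] z0.02: [ 0.585 -0.089  0.02 ]
top orange [301.9 173.1] 94 [ 3.6 25.2] z0.02: [ 0.593 -0.146  0.02 ]
top yellow [379.2 200.7] 137 [12. 12.] z0.02: [ 0.523 -0.33   0.02 ]
top yellow [178.1 227.5] 143 [ 7. 18.] z0.02: [0.468 0.154 0.02 ]
top green [379.6 158.7] 124 [11.6 12.1] z0.02: [ 0.625 -0.334  0.02 ]
side red [301.6 187.6] 173
side red [325.4 292.2] 102
side yellow [261.  157.8] 35
side yellow [304.8 292.9] 77
side green [345.8 291. ] 99
side 
[... 306 characters left out ...]
3.7 270.3] 55
side orange [342.7 271.9] 77
side orange [430.4 267.3] 29
side orange [375.2 272.9] 52
side orange [278.2 279. ] 27
side orange [438.5 283.4] 33
side orange [385.4 304.9] 169
side orange [258.4 300.9] 70
side orange [428.8 302.9] 47
((301.1326904296875, 174.6719970703125), (71.99583435058594, 39.11509704589844), 85.46223449707031)
[[ 0.669 -0.091  0.046]
 [ 0.675 -0.184  0.046]
 [ 0.504 -0.193  0.046]
 [ 0.498 -0.101  0.046]] [ 0.586 -0.142  0.046] [np.float64(0.171), np.float64(0.093), np.float64(0.171), np.float64(0.092)]
g [ 0.62  -0.331  0.038] 0.002
r [ 0.569 -0.329  0.038] 0.002
y [ 0.519 -0.327  0.04 ] 0.002
knob [0.461 0.13  0.149] 0.002
handle [0.564 0.01  0.119] 0.004
```

View pics/crop1.png

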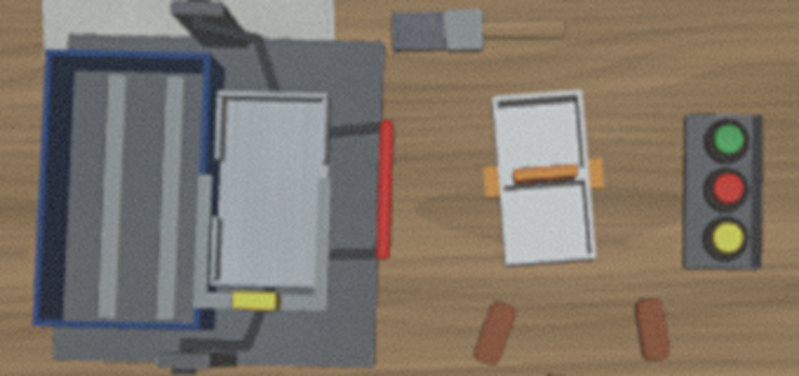

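The two terracotta bars, at (495,333) and (653,329) in the crop, are the only clay. The handle comes out at z 0.119 (expected 0.118), and the carrier measures 171 x 92 mm (expected 170 x 90), so the numbers hold. Tipper yaw is about -0.055. Next I move above the knob.

Request:
{"name": "move_arm", "arguments": {
  "plan": [
    {"dp": [0.307, 0.384, 0.08], "roll": 1.293, "fingers": 1},
    {"dp": [0.307, 0.384, 0.08], "roll": 1.293, "fingers": 1},
    {"dp": [0.307, 0.384, 0.08], "roll": 1.293, "fingers": 1},
    {"dp": [0.307, 0.384, 0.08], "roll": 1.293, "fingers": 1},
    {"dp": [0.307, 0.384, 0.08], "roll": 1.293, "fingers": 1},
    {"dp": [0.307, 0.384, 0.08], "roll": 1.293, "fingers": 1},
    {"dp": [0.307, 0.384, 0.08], "roll": 1.293, "fingers": 1},
    {"dp": [0.307, 0.384, 0.08], "roll": 1.293, "fingers": 1},
    {"dp": [0.307, 0.384, 0.08], "roll": 1.293, "fingers": 1},
    {"dp": [0.307, 0.384, 0.08], "roll": 1.293, "fingers": 1}
  ]
}}

```text
time_s: 1.4
tool_pos: [0.4494, -0.2506, 0.3219]
eef_rot: [3.14, -0.088, -0.002]
wrist_force: [-1.2, -1.1, -0.4]
opening: 0.0855
```

Request:
{"name": "move_arm", "arguments": {
  "plan": [
    {"dp": [0.03, 0.36, 0], "roll": 0, "fingers": 1},
    {"dp": [0.03, 0.36, 0], "roll": 0, "fingers": 1},
    {"dp": [0.03, 0.36, 0], "roll": 0, "fingers": 1},
    {"dp": [0.03, 0.36, 0], "roll": 0, "fingers": 1},
    {"dp": [0.03, 0.36, 0], "roll": 0, "fingers": 1},
    {"dp": [0.03, 0.36, 0], "roll": 0, "fingers": 1},
    {"dp": [0.03, 0.36, 0], "roll": 0, "fingers": 1},
    {"dp": [0.03, 0.36, 0], "roll": 0, "fingers": 1}
  ]
}}

```text
time_s: 2.4
tool_pos: [0.4801, 0.1077, 0.3217]
eef_rot: [3.139, -0.092, -0.002]
wrist_force: [0.6, 0.4, 0.4]
opening: 0.085
```

```bash
python3 - <<'E'
from m import *
s=r.sense(); print(s['time_s'],s['tool_pos'].round(4),s['eef_rot'].round(3),s['q'].round(2))
c=camera_info('wrist'); i=capture('wrist'); cv2.imwrite('pics/w1.png',i[:,:,::-1])
for col in('yellow','red'):
  for b in blobs(i,col): print(col,b[0],b[1],[plane(c,p,.15 if col=='yellow' else .12).round(4) for p in seg(b)])
E
```

```text
2.4 [0.4801 0.1077 0.3217] [ 3.139e+00 -9.200e-02 -2.000e-03] [ 0.29  0.25 -0.71  1.82  0.18  1.14 -0.54]
yellow [258.4 170.7] 749 [array([0.4634, 0.1496, 0.15  ]), array([0.4601, 0.1073, 0.15  ])]
red [357.9 259.5] 1253 [array([0.6325, 0.009 , 0.12  ]), array([0.5003, 0.015 , 0.12  ])]
```

View pics/w1.png

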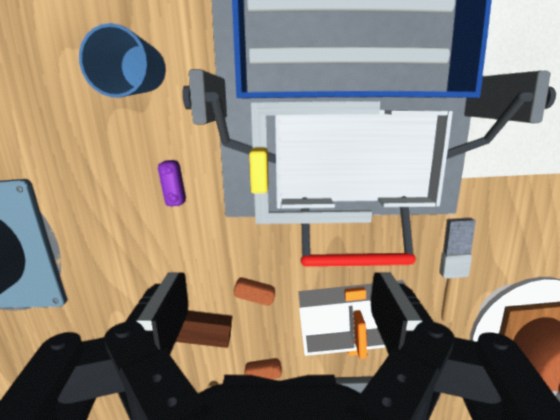

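The wrist view shows the knob at (258,171), about (0.462, 0.128), and the handle at (358,260). Both agree with the first fix. Next I lower half-open fingers onto the knob.

Request:
{"name": "move_arm", "arguments": {
  "plan": [
    {"dp": [-0.018, 0.016, -0.04], "roll": 0, "fingers": 0},
    {"dp": [-0.018, 0.016, -0.09], "roll": 0, "fingers": 0},
    {"dp": [-0.018, 0.016, -0.13], "roll": 0, "fingers": 0},
    {"dp": [-0.018, 0.016, -0.155], "roll": 0, "fingers": 0},
    {"dp": [-0.018, 0.016, -0.17], "roll": 0, "fingers": 0},
    {"dp": [-0.018, 0.016, -0.174], "roll": 0, "fingers": 0},
    {"dp": [-0.018, 0.016, -0.174], "roll": 0, "fingers": -1},
    {"dp": [-0.018, 0.016, -0.174], "roll": 0, "fingers": -1},
    {"dp": [-0.018, 0.016, -0.174], "roll": 0, "fingers": -1},
    {"dp": [-0.018, 0.016, -0.174], "roll": 0, "fingers": -1}
  ],
  "squeeze": 20
}}

```text
time_s: 3.7
tool_pos: [0.4626, 0.1259, 0.1491]
eef_rot: [3.14, -0.087, 0.002]
wrist_force: [-0.4, -1.3, 7.0]
opening: 0.0157
```

Request:
{"name": "move_arm", "arguments": {
  "plan": [
    {"dp": [-0.004, 0.0, 0.001], "roll": 0, "fingers": -1},
    {"dp": [-0.008, 0.0, 0.001], "roll": 0, "fingers": -1},
    {"dp": [-0.012, 0.001, 0.001], "roll": 0, "fingers": -1},
    {"dp": [-0.012, 0.001, 0.001], "roll": 0, "fingers": -1}
  ]
}}

```text
time_s: 4.2
tool_pos: [0.4492, 0.1265, 0.1492]
eef_rot: [3.139, -0.088, -0.002]
wrist_force: [-1.8, -1.4, 0.9]
opening: 0.0154
```

Request:
{"name": "move_arm", "arguments": {
  "plan": [
    {"dp": [-0.003, 0.0, 0], "roll": 0, "fingers": -1},
    {"dp": [-0.006, 0.0, 0], "roll": 0, "fingers": -1},
    {"dp": [-0.006, 0.0, 0], "roll": 0, "fingers": -1}
  ]
}}

```text
time_s: 4.58
tool_pos: [0.4435, 0.1268, 0.1492]
eef_rot: [3.14, -0.088, -0.001]
wrist_force: [-0.4, -2.4, -1.9]
opening: 0.0158
```

Request:
{"name": "move_arm", "arguments": {
  "plan": [
    {"dp": [-0.003, 0.0, 0], "roll": 0, "fingers": -1},
    {"dp": [-0.006, 0.0, 0], "roll": 0, "fingers": -1},
    {"dp": [-0.006, 0.0, 0], "roll": 0, "fingers": -1}
  ]
}}

```text
time_s: 4.95
tool_pos: [0.4374, 0.127, 0.1492]
eef_rot: [3.14, -0.087, -0.001]
wrist_force: [0.2, -0.3, -2.4]
opening: 0.0157
```

```bash
python3 - <<'E'
from m import *
s=r.sense(); print(s['tool_pos'].round(4),s['wrist_force'].round(1))
i=capture('wrist'); cv2.imwrite('pics/w2.png',i[:,:,::-1])
E
```

```text
[0.4374 0.127  0.1492] [ 0.2 -0.3 -2.4]
```

Request:
{"name": "move_arm", "arguments": {
  "plan": [
    {"dp": [-0.002, 0.0, 0], "roll": 0, "fingers": -1},
    {"dp": [-0.004, 0.0, 0], "roll": 0, "fingers": -1},
    {"dp": [-0.004, 0.0, 0], "roll": 0, "fingers": -1}
  ]
}}

```text
time_s: 5.38
tool_pos: [0.4337, 0.1272, 0.1492]
eef_rot: [-3.14, 0.087, 0.0]
wrist_force: [0.8, 0.8, -3.3]
opening: 0.0156
```

Request:
{"name": "move_arm", "arguments": {
  "plan": [
    {"dp": [-0.002, 0.0, 0], "roll": 0, "fingers": -1},
    {"dp": [-0.004, 0.0, 0], "roll": 0, "fingers": -1},
    {"dp": [-0.004, 0.0, 0], "roll": 0, "fingers": -1}
  ]
}}

```text
time_s: 5.75
tool_pos: [0.4326, 0.1273, 0.1494]
eef_rot: [-3.138, 0.089, -0.008]
wrist_force: [11.9, 1.9, -16.4]
opening: 0.016
```

The stop is felt at x = 0.4326 with 12 N. The latch travelled 30 mm, so it is fully open. I release, lift, and check with a picture on the way to the first bar.

Request:
{"name": "move_arm", "arguments": {
  "plan": [
    {"dp": [0.003, 0.0, 0], "roll": 0, "fingers": -0.4},
    {"dp": [0.003, 0.0, 0], "roll": 0, "fingers": -0.4},
    {"dp": [0.003, 0.0, 0], "roll": 0, "fingers": -0.4},
    {"dp": [0.003, 0.0, 0.05], "roll": 0, "fingers": -0.4},
    {"dp": [0.003, 0.0, 0.1], "roll": 0, "fingers": 0},
    {"dp": [0.0, -0.05, 0.13], "roll": 0, "fingers": 1},
    {"dp": [0.0, -0.1, 0.13], "roll": 0, "fingers": 1},
    {"dp": [0.0, -0.16, 0.13], "roll": 0, "fingers": 1},
    {"dp": [0.0, -0.16, 0.13], "roll": 0, "fingers": 1}
  ]
}}

```text
time_s: 6.88
tool_pos: [0.4293, -0.0376, 0.2791]
eef_rot: [3.138, -0.101, -0.001]
wrist_force: [-0.4, 0.7, -0.2]
opening: 0.0853
```

```bash
cat > w.py <<'E'
from m import *
import sys
n=sys.argv[1]
s=r.sense(); print(s['time_s'],s['tool_pos'].round(4),s['eef_rot'].round(3),s['wrist_force'].round(1))
c=camera_info('wrist'); i=capture('wrist'); cv2.imwrite(f'pics/{n}.png',i[:,:,::-1])
for col,z in(('yellow',.16),('terra',.026),('orange',.04)):
  for b in blobs(i,col,150):
    e=[plane(c,p,z) for p in seg(b)]; d=e[1]-e[0]
    print(col,b[0],b[1],'mid',plane(c,b[2][0],z)[:2].round(4),'len',np.linalg.norm(d).round(3),'yaw',np.arctan(d[1]/d[0]).round(3))
E
python3 w.py w3
```

```text
6.875 [ 0.4293 -0.0376  0.2791] [ 3.138e+00 -1.010e-01 -1.000e-03] [-0.4  0.7 -0.2]
yellow [268.8   4.3] 172 mid [0.4322 0.1083] len 0.015 yaw -0.067
yellow [353.6 363.5] 296 mid [ 0.4935 -0.2048] len 0.02 yaw -0.085
terra [281.9 206.5] 510 mid [ 0.4305 -0.0854] len 0.062 yaw -0.371
terra [216.8 264.2] 1976 mid [ 0.3384 -0.1561] len 0.091 yaw -0.191
terra [288.8 310.2] 487 mid [ 0.4314 -0.2386] len 0.061 yaw -0.035
orange [407.2 209.1] 313 mid [ 0.5823 -0.0879] len 0.031 yaw 0.066
orange [417.8 266.1] 427 mid [ 0.6033 -0.1669] len 0.072 yaw 1.402
```

View pics/w3.png

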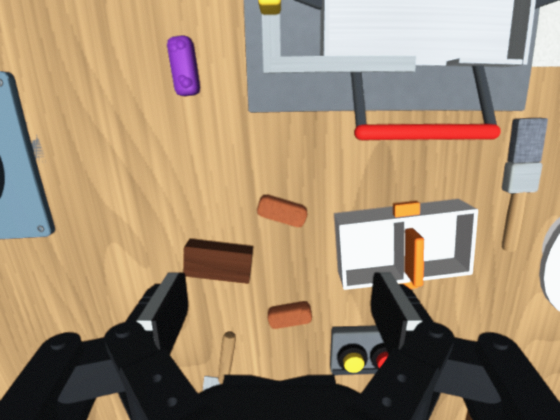

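The latch knob has moved out. The bars are at (282,207), i.e. (0.430,-0.087) with yaw -0.36, and at (289,313), i.e. (0.431,-0.245). The carrier centre is (0.586,-0.142) with yaw 0.056. Next I grasp bar A.

Request:
{"name": "move_arm", "arguments": {
  "plan": [
    {"dp": [0.001, -0.05, -0.05], "roll": 0.18, "fingers": 1},
    {"dp": [0.001, -0.05, -0.1], "roll": 0.36, "fingers": 1},
    {"dp": [0.001, -0.05, -0.13], "roll": 0.54, "fingers": 1},
    {"dp": [0.001, -0.05, -0.15], "roll": 0.72, "fingers": 1},
    {"dp": [0.001, -0.05, -0.15], "roll": 0.9, "fingers": 1},
    {"dp": [0.001, -0.05, -0.15], "roll": 1.08, "fingers": 1},
    {"dp": [0.001, -0.05, -0.15], "roll": 1.285, "fingers": 0.6},
    {"dp": [0.001, -0.05, -0.19], "roll": 1.285, "fingers": 0.6},
    {"dp": [0.001, -0.05, -0.19], "roll": 1.285, "fingers": 0.6}
  ]
}}

```text
time_s: 8.05
tool_pos: [0.4293, -0.0813, 0.0879]
eef_rot: [-2.562, -1.812, 0.004]
wrist_force: [-0.6, -0.9, 0.3]
opening: 0.0679
```

```bash
python3 w.py w4
```

```text
8.05 [ 0.4293 -0.0813  0.0879] [-2.562 -1.812  0.004] [-0.6 -0.9  0.3]
terra [108.3 136. ] 10911 mid [ 0.3369 -0.1569] len 0.093 yaw -0.229
terra [268.8 213.8] 672 mid [ 0.4247 -0.0874] len 0.063 yaw -0.352
terra [ 76.8 289.5] 1764 mid [ 0.4239 -0.2367] len 0.059 yaw 0.006
```

View pics/w4.png

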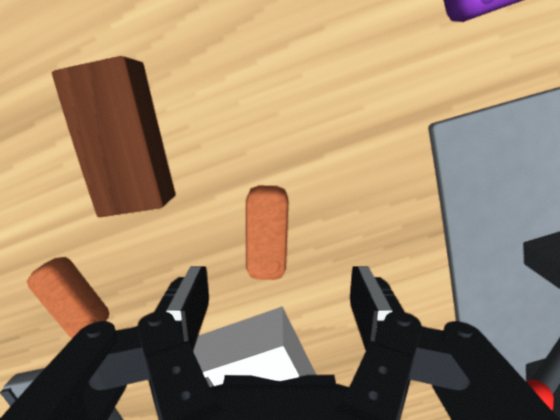

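```bash
python3 - <<'E'
from m import *
c=camera_info('wrist'); s=r.sense(); print(s['tool_pos'])
for p in((267,232),(268,187),(266,278)): print(plane(c,p,.026).round(4))
print('B edge',plane(c,(45,262),.026).round(4),plane(c,(90,325),.026).round(4))
E
```

```text
[ 0.43038475 -0.0814959   0.0891213 ]
[ 0.4268 -0.0877  0.026 ]
[ 0.3987 -0.0767  0.026 ]
[ 0.4584 -0.1001  0.026 ]
B edge [ 0.3967 -0.2422  0.026 ] [ 0.4535 -0.2387  0.026 ]
```

Request:
{"name": "move_arm", "arguments": {
  "plan": [
    {"dp": [-0.001, -0.007, -0.04], "roll": 0, "fingers": 0.6},
    {"dp": [-0.001, -0.007, -0.065], "roll": 0, "fingers": 0.6},
    {"dp": [-0.001, -0.007, -0.076], "roll": 0, "fingers": 0.6},
    {"dp": [-0.001, -0.007, -0.076], "roll": 0, "fingers": 0.6},
    {"dp": [-0.001, -0.007, -0.076], "roll": 0, "fingers": -1},
    {"dp": [-0.001, -0.007, -0.076], "roll": 0, "fingers": -1},
    {"dp": [-0.001, -0.007, -0.076], "roll": 0, "fingers": -1},
    {"dp": [-0.001, -0.007, -0.076], "roll": 0, "fingers": -1}
  ],
  "squeeze": 35
}}

```text
time_s: 9.1
tool_pos: [0.4306, -0.0902, 0.0142]
eef_rot: [2.566, 1.81, 0.001]
wrist_force: [-0.9, -0.4, 8.3]
opening: 0.0275
```

Request:
{"name": "move_arm", "arguments": {
  "plan": [
    {"dp": [0, 0, 0.05], "roll": 0, "fingers": -1},
    {"dp": [0, 0, 0.1], "roll": 0, "fingers": -1},
    {"dp": [0.05, -0.012, 0.12], "roll": 0.1, "fingers": -1},
    {"dp": [0.1, -0.025, 0.12], "roll": 0.25, "fingers": -1},
    {"dp": [0.15, -0.037, 0.12], "roll": 0.4, "fingers": -1},
    {"dp": [0.198, -0.05, 0.12], "roll": 0.4, "fingers": -1},
    {"dp": [0.198, -0.05, 0.12], "roll": 0.4, "fingers": -1},
    {"dp": [0.198, -0.05, 0.12], "roll": 0.4, "fingers": -1}
  ]
}}

```text
time_s: 10.1
tool_pos: [0.6272, -0.1397, 0.133]
eef_rot: [-2.155, -2.285, 0.001]
wrist_force: [-1.2, 0.2, -1.0]
opening: 0.0274
```

```bash
python3 w.py w5; python3 -c "
from h import *
i=capture('top');cv2.imwrite('pics/top1.png',i[:,:,::-1])"
```

```text
10.1 [ 0.6272 -0.1397  0.133 ] [-2.155e+00 -2.285e+00  1.000e-03] [-1.2  0.2 -1. ]
yellow [13.  53.1] 1182 mid [ 0.534  -0.2271] len 0.014 yaw -0.137
terra [279.  283.9] 7926 mid [ 0.6922 -0.1353] len 0.133 yaw 0.058
orange [201.1 161. ] 865 mid [ 0.5883 -0.1958] len 0.032 yaw 0.066
orange [354.8 161.3] 861 mid [ 0.582  -0.0885] len 0.032 yaw 0.066
orange [277.5 173. ] 1565 mid [ 0.5938 -0.1421] len 0.074 yaw -1.513
```

View pics/w5.png

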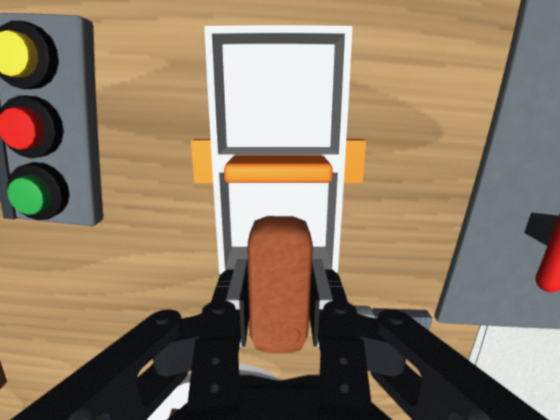

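Bar A hangs over the far bay, and the carrier is aligned with ears at (201,161) and (355,161). Next I lower and release.

Request:
{"name": "move_arm", "arguments": {
  "plan": [
    {"dp": [0.001, 0, -0.05], "roll": 0, "fingers": -1},
    {"dp": [0.001, 0, -0.085], "roll": 0, "fingers": -1},
    {"dp": [0.001, 0, -0.108], "roll": 0, "fingers": -1},
    {"dp": [0.001, 0, -0.108], "roll": 0, "fingers": -1},
    {"dp": [0.001, 0, -0.108], "roll": 0, "fingers": -0.15},
    {"dp": [0.001, 0, -0.108], "roll": 0, "fingers": -0.15},
    {"dp": [0.001, 0, -0.1], "roll": 0, "fingers": -0.15},
    {"dp": [0.001, 0, -0.05], "roll": 0, "fingers": -0.15},
    {"dp": [0.001, 0, 0.0], "roll": 0, "fingers": -0.15},
    {"dp": [0.001, 0, 0.03], "roll": 0, "fingers": 0.6}
  ]
}}

```text
time_s: 11.45
tool_pos: [0.6302, -0.1399, 0.1672]
eef_rot: [2.153, 2.283, 0.004]
wrist_force: [-0.1, 0.3, -0.6]
opening: 0.053
```

Request:
{"name": "move_arm", "arguments": {
  "plan": [
    {"dp": [-0.06, -0.03, 0], "roll": 0.1, "fingers": 0.6},
    {"dp": [-0.12, -0.06, 0], "roll": 0.15, "fingers": 0.6},
    {"dp": [-0.2, -0.103, -0.03], "roll": 0.15, "fingers": 0.6},
    {"dp": [-0.2, -0.103, -0.05], "roll": 0.15, "fingers": 0.6},
    {"dp": [-0.2, -0.103, -0.05], "roll": 0.15, "fingers": 0.6},
    {"dp": [-0.2, -0.103, -0.05], "roll": 0.15, "fingers": 0.6}
  ]
}}

```text
time_s: 12.2
tool_pos: [0.4302, -0.243, 0.1143]
eef_rot: [1.977, 2.439, 0.001]
wrist_force: [-0.1, 0.8, 0.9]
opening: 0.0683
```

```bash
python3 w.py w6; python3 - <<'E'
from m import *
i=capture('top');cv2.imwrite('pics/top1.png',i[:,:,::-1])
a=cv2.resize(cv2.imread('pics/w6.png'),(400,300)); b=cv2.resize(cv2.imread('pics/top1.png')[110:350,180:440],(325,300),interpolation=cv2.INTER_CUBIC)
cv2.imwrite('pics/mix6.png',np.hstack([a,b]))
E
```

```text
12.2 [ 0.4302 -0.243   0.1143] [1.977e+00 2.439e+00 1.000e-03] [-0.1  0.8  0.9]
yellow [142.8 306.5] 606 mid [ 0.4182 -0.2885] len 0.014 yaw -0.696
terra [436.8 115.3] 9058 mid [ 0.3373 -0.1547] len 0.091 yaw -0.169
terra [271.7 198.4] 541 mid [ 0.4259 -0.2515] len 0.063 yaw 0.117
orange [415.1 410.5] 200 mid [ 0.578  -0.0871] len 0.027 yaw 0.017
```

View pics/mix6.png

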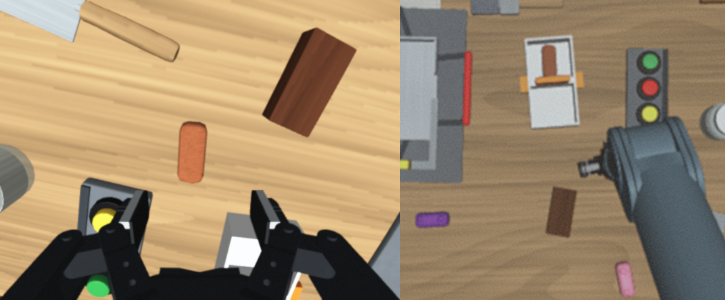

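```bash
python3 - <<'E'
from m import *
c=camera_info('wrist')
i=capture('wrist');h=cv2.cvtColor(i,cv2.COLOR_RGB2HSV)
m=cv2.inRange(h,(4,115,60),(14,255,255));m[:150]=0;m[280:]=0;m[:,:230]=0;m[:,310:]=0
cn=max(cv2.findContours(m,0,1)[0],key=cv2.contourArea);R=cv2.minAreaRect(cn);print(R)
e=[plane(c,p,.026) for p in seg((0,0,R))];d=e[1]-e[0]
print(plane(c,R[0],.026).round(4),np.linalg.norm(d).round(3),np.arctan(d[1]/d[0]).round(3))
E
```

```text
((267.53778076171875, 211.73863220214844), (38.76117706298828, 86.45822143554688), 5.042450904846191)
[ 0.4269 -0.2514  0.026 ] 0.066 0.115
```

Request:
{"name": "move_arm", "arguments": {
  "plan": [
    {"dp": [-0.002, -0.0075, -0.04], "roll": -0.09, "fingers": 0.6},
    {"dp": [-0.002, -0.0075, -0.075], "roll": -0.09, "fingers": 0.6},
    {"dp": [-0.002, -0.0075, -0.1], "roll": -0.09, "fingers": 0.6},
    {"dp": [-0.002, -0.0075, -0.1], "roll": -0.09, "fingers": 0.6},
    {"dp": [-0.002, -0.0075, -0.1], "roll": -0.09, "fingers": -1},
    {"dp": [-0.002, -0.0075, -0.1], "roll": -0.09, "fingers": -1},
    {"dp": [-0.002, -0.0075, -0.1], "roll": -0.09, "fingers": -1},
    {"dp": [-0.002, -0.0075, -0.1], "roll": -0.09, "fingers": -1},
    {"dp": [-0.002, -0.0075, -0.05], "roll": -0.09, "fingers": -1},
    {"dp": [-0.002, -0.0075, 0.01], "roll": -0.09, "fingers": -1}
  ]
}}

```text
time_s: 13.6
tool_pos: [0.4263, -0.2502, 0.1244]
eef_rot: [-2.085, -2.348, 0.0]
wrist_force: [1.0, -1.5, 0.5]
opening: 0.0273
```

Request:
{"name": "move_arm", "arguments": {
  "plan": [
    {"dp": [0.04, 0.035, 0.0], "roll": -0.06, "fingers": -1},
    {"dp": [0.08, 0.07, 0.0], "roll": -0.06, "fingers": -1},
    {"dp": [0.116, 0.106, 0.0], "roll": -0.06, "fingers": -1},
    {"dp": [0.116, 0.106, 0.0], "roll": -0.06, "fingers": -1},
    {"dp": [0.116, 0.106, -0.04], "roll": -0.06, "fingers": -1},
    {"dp": [0.116, 0.106, -0.08], "roll": -0.06, "fingers": -1},
    {"dp": [0.116, 0.106, -0.099], "roll": -0.06, "fingers": -1},
    {"dp": [0.116, 0.106, -0.099], "roll": -0.06, "fingers": -1}
  ]
}}

```text
time_s: 14.6
tool_pos: [0.5432, -0.1453, 0.0249]
eef_rot: [2.156, 2.284, -0.001]
wrist_force: [-0.8, 0.1, 2.0]
opening: 0.0277
```

Request:
{"name": "move_arm", "arguments": {
  "plan": [
    {"dp": [0, 0, 0], "roll": 0, "fingers": -0.15},
    {"dp": [0, 0, 0], "roll": 0, "fingers": -0.15},
    {"dp": [0, 0, 0.01], "roll": 0, "fingers": -0.15},
    {"dp": [0, 0, 0.05], "roll": 0, "fingers": -0.15},
    {"dp": [0, 0, 0.11], "roll": 0, "fingers": -0.15},
    {"dp": [0.02, 0, 0.15], "roll": -0.1, "fingers": 0.2},
    {"dp": [0.02, 0, 0.15], "roll": -0.3, "fingers": 0.2},
    {"dp": [0.02, 0, 0.15], "roll": -0.5, "fingers": 0.2}
  ]
}}

```text
time_s: 15.6
tool_pos: [0.5634, -0.1446, 0.1757]
eef_rot: [2.637, 1.705, 0.002]
wrist_force: [-0.0, 0.3, -1.1]
opening: 0.0516
```

Request:
{"name": "move_arm", "arguments": {
  "plan": [
    {"dp": [0.022, 0.002, 0.0], "roll": -0.18, "fingers": 0.2},
    {"dp": [0.022, 0.002, 0.0], "roll": -0.36, "fingers": 0.2},
    {"dp": [0.022, 0.002, 0.0], "roll": -0.54, "fingers": 0.2},
    {"dp": [0.022, 0.002, 0.0], "roll": -0.72, "fingers": 0.2},
    {"dp": [0.022, 0.002, 0.0], "roll": -0.9, "fingers": 0.2},
    {"dp": [0.022, 0.002, 0.0], "roll": -1.09, "fingers": 0.2},
    {"dp": [0.022, 0.002, 0.0], "roll": -1.09, "fingers": 0.2},
    {"dp": [0.022, 0.002, 0.0], "roll": -1.09, "fingers": 0.2}
  ]
}}

```text
time_s: 16.6
tool_pos: [0.585, -0.1425, 0.1746]
eef_rot: [-3.14, -0.106, -0.0]
wrist_force: [-0.6, 0.2, 0.1]
opening: 0.0511
```

```bash
python3 w.py w7
```

```text
16.6 [ 0.585  -0.1425  0.1746] [-3.14  -0.106 -0.   ] [-0.6  0.2  0.1]
terra [ 29.7 198.4] 2655 mid [ 0.352  -0.1586] len 0.07 yaw -0.185
terra [325.9 195.2] 1969 mid [ 0.6276 -0.1375] len 0.062 yaw 0.034
terra [235.9 201.5] 1937 mid [ 0.5461 -0.1496] len 0.059 yaw -0.191
terra [554.7 279.8] 180 mid [ 0.8764 -0.2058] len 0.066 yaw -1.199
orange [279.8 138.9] 767 mid [ 0.5828 -0.089 ] len 0.031 yaw 0.068
orange [279.  229.1] 1330 mid [ 0.5863 -0.1602] len 0.082 yaw -1.504
```

View pics/w7.png

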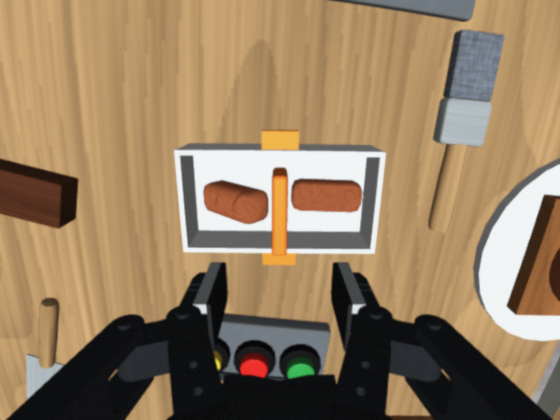

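Both bars are loaded, one in each bay, at (236,201) and (326,195). Before carrying, I take a closer look at the cradle to fix the seat position.

Request:
{"name": "move_arm", "arguments": {
  "plan": [
    {"dp": [-0.004, 0.06, 0.05], "roll": -0.12, "fingers": 0.2},
    {"dp": [-0.008, 0.12, 0.1], "roll": -0.12, "fingers": 0.2},
    {"dp": [-0.012, 0.17, 0.15], "roll": -0.12, "fingers": 0.2},
    {"dp": [-0.015, 0.22, 0.15], "roll": -0.12, "fingers": 0.2},
    {"dp": [-0.015, 0.22, 0.15], "roll": -0.12, "fingers": 0.2},
    {"dp": [-0.015, 0.22, 0.15], "roll": -0.12, "fingers": 0.2}
  ]
}}

```text
time_s: 17.4
tool_pos: [0.5699, 0.0786, 0.3245]
eef_rot: [-3.14, 0.082, -0.001]
wrist_force: [-0.1, -0.4, -1.0]
opening: 0.0513
```

```bash
python3 - <<'E'
from m import *
import pickle
c=camera_info('wrist');i=capture('wrist');pickle.dump((c,r.sense()['tool_pos']),open('w8.pkl','wb'))
big=cv2.resize(i[0:300],(800,428),interpolation=cv2.INTER_CUBIC);cv2.imwrite('pics/w8.png',big[:,:,::-1]);cv2.imwrite('pics/w8f.png',i[:,:,::-1])
print(r.sense()['tool_pos'].round(4))
t=cv2.imread('pics/top0.png')[:,:,::-1].copy();ct=camera_info('top')
for im,cc in((i,c),(t,ct)):
  for col,z in(('red',.122),('yellow',.16)):
    for b in blobs(im,col,100):
      e=[plane(cc,p,z) for p in seg(b)];d=e[1]-e[0];print(col,b[0],plane(cc,b[2][0],z)[:2].round(4),np.linalg.norm(d).round(3),np.arctan2(d[1],d[0]).round(3))
E
```

```text
[0.5699 0.0763 0.3237]
red [278.2 240. ] [0.566  0.0131] 0.131 3.102
yellow [128.8 146.3] [0.4379 0.1306] 0.039 -1.61
red [233.4 180.6] [0.5663 0.0112] 0.129 3.096
red [379.5 179.7] [ 0.5597 -0.3114] 0.027 2.333
yellow [379.2 200.7] [ 0.5098 -0.301 ] 0.026 1.55
yellow [178.1 227.5] [0.4621 0.1275] 0.038 1.55
```

View pics/w8.png

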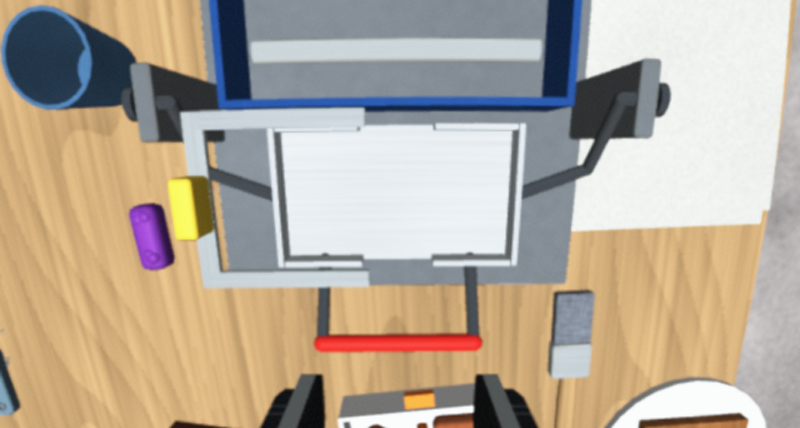

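```bash
python3 - <<'E'
from m import *
g=cv2.cvtColor(cv2.imread('pics/w8f.png'),cv2.COLOR_BGR2GRAY).astype(int)
for rr in (110,150,165): print('row',rr,'L183:',g[rr-1:rr+2,183:206].mean(0).astype(int),'R350:',g[rr-1:rr+2,350:372].mean(0).astype(int))
for cc in (225,235,320,335): print('col',cc,'T80:',g[78:100,cc-1:cc+2].mean(1).astype(int),'B172:',g[172:200,cc-1:cc+2].mean(1).astype(int))
E
```

```text
row 110 L183: [151 150 150 151 163 201 230 235 231 188 121  93  91  97 143 214 236 239
 240 239 239 239 239] R350: [239 239 239 239 239 238 229 186 123  97  97 112 165 218 234 233 208 163
 143 139 139 140]
row 150 L183: [145 144 145 144 145 145 145 148 174 223 233 229 195 124  90  89  94 131
 200 232 237 237 237] R350: [239 239 239 238 226 149  97  94  98 131 194 229 233 221 172 142 137 139
 140 140 141 143]
row 165 L183: [141 141 140 139 140 139 139 140 141 159 202 229 232 215 140  92  89  94
 126 189 231 236 237] R350: [238 238 237 226 155 100  95  95 128 196 229 232 220 167 142 140 140 141
 141 140 140 141]
col 225 T80: [212 213 212 211 210 211 213 216 215 215 213 217 229 219 211 231 237 240
 240 240 240 239] B172: [236 235 237 236 229 198 143 110 107 109 136 199 230 230 200 138  95 115
 173 205 213 213 211 211 211 213 214 214]
col 235 T80: [213 214 213 209 209 211 213 215 217 216 215 220 223 211 217 232 237 239
 240 240 239 238] B172: [235 235 236 236 235 230 192 133 110 109 138 202 231 232 214 171 132 138
 181 206 213 213 211 211 211 214 216 215]
col 320 T80: [123 138 139 139 139 139 140 149 188 227 233 231 216 211 230 234 235 237
 239 238 236 234] B172: [240 240 240 240 236 205 144 113 108 120 165 213 232 228 196 154 141 139
 140 139 140 139 140 140 141 139 138 139]
col 335 T80: [120 136 138 138 137 137 140 150 190 228 235 233 221 208 230 235 235 238
 239 239 236 234] B172: [239 240 239 240 236 207 146 114 109 128 182 224 232 222 186 147 135 135
 137 134 133 134 134 134 134 132 129 133]
```

```bash
cat > seat.py <<'E'
from m import *
import pickle
c,tp=pickle.load(open('w8.pkl','rb'))
for z,LR in((.105,[(192.5,362,110),(195.5,359.8,150),(197,358.7,165)]),(.08,[(197.0,357.6,110),(200.6,355.2,150),(201.9,354.1,165)])):
  for a,b,v in LR:
    A,B=plane(c,(a,v),z),plane(c,(b,v),z);print(z,'mid',((A+B)/2)[:2].round(4),'len',np.linalg.norm(A-B).round(4),'yaw',np.arctan2(*(B-A)[1::-1]).round(3))
for z,T in((.105,[(225,90.5,182.3),(335,90.7,181.8),(320,90.7,182.2)]),(.08,[(225,92.3,177.8),(335,92,177.6),(320,92,177.6)])):
  for u,a,b in T:
    A,B=plane(c,(u,a),z),plane(c,(u,b),z);print(z,'mid',((A+B)/2)[:2].round(4),'len',np.linalg.norm(A-B).round(4))
E
python3 seat.py
```

```text
0.105 mid [0.5726 0.1531] len 0.1771 yaw -0.052
0.105 mid [0.5708 0.1113] len 0.1777 yaw -0.052
0.105 mid [0.5702 0.0949] len 0.1773 yaw -0.052
0.08 mid [0.5726 0.1524] len 0.1797 yaw -0.052
0.08 mid [0.5709 0.1077] len 0.179 yaw -0.052
0.08 mid [0.5701 0.0901] len 0.1787 yaw -0.052
0.105 mid [0.5153 0.1267] len 0.097
0.105 mid [0.6327 0.1208] len 0.0963
0.105 mid [0.6167 0.1213] len 0.0966
0.08 mid [0.5113 0.126 ] len 0.0965
0.08 mid [0.6369 0.1197] len 0.0966
0.08 mid [0.6197 0.1206] len 0.0965
```

The seat opening measures 177 x 97 mm as it should, with its centre at (0.571,0.124) and yaw -0.052. The handle fix gives the same point. The latch is seen open, with its tongues clear of the ear gaps. Now I fetch the carrier.

Request:
{"name": "move_arm", "arguments": {
  "plan": [
    {"dp": [0.004, -0.055, -0.04], "roll": 0.11, "fingers": 0.2},
    {"dp": [0.008, -0.11, -0.08], "roll": 0.11, "fingers": 0.2},
    {"dp": [0.012, -0.165, -0.12], "roll": 0.11, "fingers": 0.2},
    {"dp": [0.016, -0.218, -0.16], "roll": 0.11, "fingers": 0.2},
    {"dp": [0.016, -0.218, -0.18], "roll": 0.11, "fingers": 0.2},
    {"dp": [0.016, -0.218, -0.18], "roll": 0.11, "fingers": 0.2},
    {"dp": [0.016, -0.218, -0.23], "roll": 0.11, "fingers": 0.2},
    {"dp": [0.016, -0.218, -0.267], "roll": 0.11, "fingers": 0.2},
    {"dp": [0.016, -0.218, -0.267], "roll": 0.11, "fingers": 0.2}
  ]
}}

```text
time_s: 18.58
tool_pos: [0.5844, -0.1398, 0.0562]
eef_rot: [-3.139, -0.086, 0.006]
wrist_force: [-0.0, 0.1, -0.3]
opening: 0.0514
```

```bash
python3 w.py w9
```

```text
18.575 [ 0.5844 -0.1398  0.0562] [-3.139 -0.086  0.006] [-0.   0.1 -0.3]
terra [197.8 256. ] 4997 mid [ 0.54   -0.1423] len 0.063 yaw -0.017
terra [357.1 254.4] 5125 mid [ 0.6268 -0.1362] len 0.066 yaw 0.03
orange [282.9 174.3] 2105 mid [ 0.5839 -0.0893] len 0.031 yaw 0.056
orange [283.4 316.1] 2655 mid [ 0.5889 -0.169 ] len 0.081 yaw -1.511
orange [262.7 359.3] 182 mid [ 0.5785 -0.1999] len 0.012 yaw -1.535
orange [302.8 359.5] 166 mid [ 0.6021 -0.1994] len 0.014 yaw -1.488
```

View pics/w9.png

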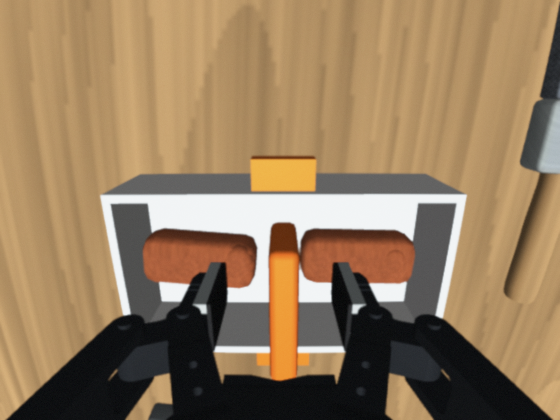

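The fingers straddle the orange fin at (284,300), with both bars inside. I close and lift.

Request:
{"name": "move_arm", "arguments": {
  "plan": [
    {"dp": [0.002, -0.002, 0], "roll": 0, "fingers": 0.2},
    {"dp": [0.002, -0.002, 0], "roll": 0, "fingers": -1},
    {"dp": [0.002, -0.002, 0], "roll": 0, "fingers": -1},
    {"dp": [0.002, -0.002, 0], "roll": 0, "fingers": -1},
    {"dp": [0.002, -0.002, 0], "roll": 0, "fingers": -1},
    {"dp": [0.002, -0.002, 0], "roll": 0, "fingers": -1},
    {"dp": [0.002, -0.002, 0.01], "roll": 0, "fingers": -1},
    {"dp": [0.002, -0.002, 0.02], "roll": 0, "fingers": -1},
    {"dp": [0.002, -0.002, 0.03], "roll": 0, "fingers": -1},
    {"dp": [0.002, -0.002, 0.03], "roll": 0, "fingers": -1}
  ],
  "squeeze": 70
}}

```text
time_s: 19.88
tool_pos: [0.5887, -0.1427, 0.0883]
eef_rot: [3.14, 0.085, 0.003]
wrist_force: [0.5, 0.8, -5.9]
opening: 0.0108
```

```bash
python3 w.py w10
```

```text
19.875 [ 0.5887 -0.1427  0.0883] [3.14e+00 8.50e-02 3.00e-03] [ 0.5  0.8 -5.9]
terra [195.4 251.1] 5432 mid [ 0.5346 -0.1572] len 0.075 yaw -0.021
terra [354.  249.2] 5337 mid [ 0.6393 -0.1504] len 0.075 yaw 0.023
orange [278.7 166.8] 2154 mid [ 0.5867 -0.0947] len 0.037 yaw 0.053
orange [278.7 308.2] 2731 mid [ 0.5913 -0.1901] len 0.1 yaw -1.525
```

```bash
python3 - <<'E'
from m import *
c=camera_info('wrist');s=r.sense();i=capture('wrist')
zb=s['tool_pos'][2]-.0562   # carrier underside
b=[b for b in blobs(i,'orange',1000) if b[0][1]<230][0]
p=cv2.boxPoints(b[2]);print(p.round(1).tolist())
m=plane(c,b[2][0],zb+.04);print('ear',m.round(4), 'rel TCP',(m-s['tool_pos'])[:2].round(4))
# rim corners, +y long wall top edge pixel rows
g=cv2.cvtColor(i,cv2.COLOR_RGB2HSV)
m=((g[:,:,1]<50)&(g[:,:,2]>200)).astype(np.uint8);m[330:]=0
cn=max(cv2.findContours(m,0,1)[0],key=cv2.contourArea);print(cv2.boundingRect(cn))
cv2.imwrite('pics/w11.png',i[:,:,::-1])
E
```

```text
[[246.0, 183.0], [246.0, 150.0], [312.0, 150.0], [312.0, 183.0]]
ear [ 0.5858 -0.0887  0.0715] rel TCP [-0.0025  0.054 ]
(97, 187, 364, 143)
```

The carrier is held level. Its centre is 1.5 mm to +y of the TCP. Now I carry it high and over to the seat.

Request:
{"name": "move_arm", "arguments": {
  "plan": [
    {"dp": [0, 0, 0.03], "roll": 0, "fingers": -1},
    {"dp": [0, 0, 0.07], "roll": 0, "fingers": -1},
    {"dp": [0, 0, 0.11], "roll": 0, "fingers": -1},
    {"dp": [0, 0, 0.14], "roll": -0.02, "fingers": -1},
    {"dp": [-0.002, 0.03, 0.15], "roll": -0.05, "fingers": -1},
    {"dp": [-0.005, 0.07, 0.15], "roll": -0.08, "fingers": -1},
    {"dp": [-0.008, 0.11, 0.15], "roll": -0.106, "fingers": -1},
    {"dp": [-0.011, 0.15, 0.15], "roll": -0.106, "fingers": -1},
    {"dp": [-0.014, 0.19, 0.15], "roll": -0.106, "fingers": -1},
    {"dp": [-0.015, 0.22, 0.15], "roll": -0.106, "fingers": -1}
  ]
}}

```text
time_s: 21.22
tool_pos: [0.5721, 0.0796, 0.2368]
eef_rot: [-3.14, 0.079, 0.002]
wrist_force: [0.5, -0.1, -3.8]
opening: 0.0112
```

Request:
{"name": "move_arm", "arguments": {
  "plan": [
    {"dp": [-0.002, 0.025, 0], "roll": 0, "fingers": -1},
    {"dp": [-0.002, 0.04, 0], "roll": 0, "fingers": -1},
    {"dp": [-0.002, 0.045, 0], "roll": 0, "fingers": -1},
    {"dp": [-0.002, 0.045, 0], "roll": 0, "fingers": -1},
    {"dp": [-0.002, 0.045, 0], "roll": 0, "fingers": -1}
  ]
}}

```text
time_s: 21.85
tool_pos: [0.5712, 0.121, 0.2371]
eef_rot: [3.14, -0.084, -0.0]
wrist_force: [0.0, 0.8, -4.6]
opening: 0.011
```

```bash
python3 - <<'E'
from m import *
s=r.sense();print(s['tool_pos'].round(4),s['eef_rot'].round(3),s['wrist_force'].round(1),s['opening'])
i=capture('wrist');t=capture('side')
cv2.imwrite('pics/mix12.png',np.hstack([cv2.resize(i,(440,330)),cv2.resize(t[110:240,210:370],(360,292),interpolation=cv2.INTER_CUBIC)[:330] if 0 else cv2.resize(t[110:240,210:352],(360,330),interpolation=cv2.INTER_CUBIC)])[:,:,::-1])
E
```

```text
[0.5712 0.121  0.2371] [ 3.14  -0.084 -0.   ] [ 0.   0.8 -4.6] 0.011021479682990477
```

View pics/mix12.png

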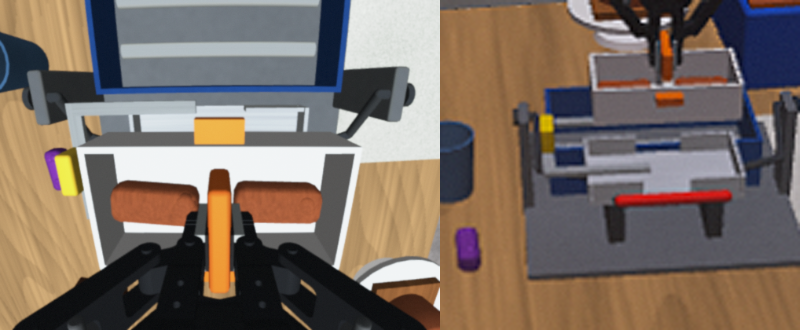

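The carrier is above the seat and level, with the bars inside and the latch open. I lower it.

Request:
{"name": "move_arm", "arguments": {
  "plan": [
    {"dp": [0, 0.001, -0.025], "roll": 0, "fingers": -1},
    {"dp": [0, 0.001, -0.045], "roll": 0, "fingers": -1},
    {"dp": [0, 0.001, -0.06], "roll": 0, "fingers": -1},
    {"dp": [0, 0.001, -0.07], "roll": 0, "fingers": -1},
    {"dp": [0, 0.001, -0.076], "roll": 0, "fingers": -1},
    {"dp": [0, 0.001, -0.08], "roll": 0, "fingers": -1},
    {"dp": [0, 0.001, -0.08], "roll": 0, "fingers": -1}
  ]
}}

```text
time_s: 22.82
tool_pos: [0.5711, 0.1234, 0.1574]
eef_rot: [3.141, -0.082, 0.0]
wrist_force: [-0.1, 0.0, -3.7]
opening: 0.0111
```

Request:
{"name": "move_arm", "arguments": {
  "plan": [
    {"dp": [0, 0, -0.005], "roll": 0, "fingers": -1},
    {"dp": [0, 0, -0.01], "roll": 0, "fingers": -1},
    {"dp": [0, 0, -0.015], "roll": 0, "fingers": -1},
    {"dp": [0, 0, -0.018], "roll": 0, "fingers": -1},
    {"dp": [0, 0, -0.018], "roll": 0, "fingers": -1}
  ]
}}

```text
time_s: 23.45
tool_pos: [0.5708, 0.1234, 0.139]
eef_rot: [3.14, -0.082, -0.001]
wrist_force: [-0.2, -0.7, -5.7]
opening: 0.0108
```

Request:
{"name": "move_arm", "arguments": {
  "plan": [
    {"dp": [0, 0, -0.001], "roll": 0, "fingers": -1},
    {"dp": [0, 0, -0.002], "roll": 0, "fingers": -1},
    {"dp": [0, 0, -0.003], "roll": 0, "fingers": -1},
    {"dp": [0, 0, -0.003], "roll": 0, "fingers": -1}
  ]
}}

```text
time_s: 23.95
tool_pos: [0.5712, 0.1235, 0.1381]
eef_rot: [3.14, -0.082, 0.001]
wrist_force: [-5.3, -2.0, 10.9]
opening: 0.0109
```

Contact comes at z 0.138, which puts the underside about 81 mm up, so the carrier is in the seat. I release and look.

Request:
{"name": "move_arm", "arguments": {
  "plan": [
    {"dp": [0, 0, 0.002], "roll": 0, "fingers": -0.3},
    {"dp": [0, 0, 0.002], "roll": 0, "fingers": -0.1},
    {"dp": [0, 0, 0.002], "roll": 0, "fingers": -0.1},
    {"dp": [0, 0, 0.005], "roll": 0, "fingers": -0.1},
    {"dp": [0, 0, 0.04], "roll": 0, "fingers": -0.1},
    {"dp": [0, 0, 0.09], "roll": 0, "fingers": -0.1},
    {"dp": [-0.03, 0, 0.15], "roll": 0, "fingers": 0},
    {"dp": [-0.08, 0, 0.18], "roll": 0, "fingers": 0},
    {"dp": [-0.08, 0, 0.18], "roll": 0, "fingers": 0},
    {"dp": [-0.08, 0, 0.18], "roll": 0, "fingers": 0}
  ]
}}

```text
time_s: 25.2
tool_pos: [0.4912, 0.123, 0.3164]
eef_rot: [3.14, -0.082, 0.001]
wrist_force: [-0.6, -0.4, -0.2]
opening: 0.0428
```

```bash
python3 - <<'E'
from m import *
s=r.sense();print(s['tool_pos'].round(4),s['eef_rot'].round(3),s['wrist_force'].round(1),s['opening'])
c=camera_info('wrist');i=capture('wrist')
cv2.imwrite('pics/w13.png',i[:,:,::-1])
for b in blobs(i,'yellow',200): print(b[0],plane(c,b[2][0],.16).round(4))
o=[b for b in blobs(i,'orange',100)]
for b in o: print('or',b[0],b[1],plane(c,b[2][0],.12).round(4))
E
```

```text
[0.4912 0.123  0.3164] [ 3.14e+00 -8.20e-02  1.00e-03] [-0.6 -0.4 -0.2] 0.042771602829861005
[215.8 189.2] [0.4348 0.1324 0.16  ]
or [358.8 127.1] 465 [0.5741 0.1768 0.12  ]
or [365.1 187.6] 665 [0.5821 0.1148 0.12  ]
or [351.6 228.6] 285 [0.5684 0.0694 0.12  ]
or [547.1 326.2] 223 [ 0.8298 -0.0865  0.12  ]
or [511.3 333.4] 253 [ 0.7801 -0.0881  0.12  ]
```

View pics/w13.png

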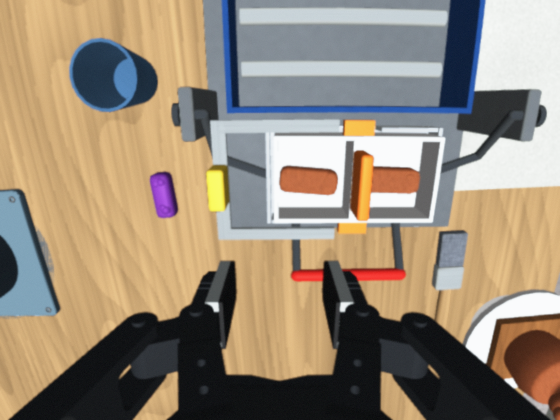

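The carrier sits inside the guides, with ears at (359,127) and (352,229) just ahead of the tongue ends. Next I slide the latch home.

Request:
{"name": "move_arm", "arguments": {
  "plan": [
    {"dp": [-0.058, 0.004, -0.05], "roll": 0, "fingers": 0},
    {"dp": [-0.058, 0.004, -0.1], "roll": 0, "fingers": 0},
    {"dp": [-0.058, 0.004, -0.14], "roll": 0, "fingers": 0},
    {"dp": [-0.058, 0.004, -0.16], "roll": 0, "fingers": 0},
    {"dp": [-0.058, 0.004, -0.166], "roll": 0, "fingers": 0},
    {"dp": [-0.058, 0.004, -0.166], "roll": 0, "fingers": -1},
    {"dp": [-0.058, 0.004, -0.166], "roll": 0, "fingers": -1},
    {"dp": [-0.058, 0.004, -0.166], "roll": 0, "fingers": -1},
    {"dp": [-0.058, 0.004, -0.166], "roll": 0, "fingers": -1}
  ],
  "squeeze": 25
}}

```text
time_s: 26.38
tool_pos: [0.4335, 0.1276, 0.1507]
eef_rot: [-3.14, 0.081, -0.002]
wrist_force: [0.6, 0.6, -1.4]
opening: 0.0153
```

Request:
{"name": "move_arm", "arguments": {
  "plan": [
    {"dp": [0.005, 0, 0], "roll": 0, "fingers": -1},
    {"dp": [0.01, 0, 0], "roll": 0, "fingers": -1},
    {"dp": [0.015, -0.001, 0], "roll": 0, "fingers": -1},
    {"dp": [0.02, -0.001, 0], "roll": 0, "fingers": -1},
    {"dp": [0.025, -0.001, 0], "roll": 0, "fingers": -1},
    {"dp": [0.025, -0.001, 0], "roll": 0, "fingers": -1}
  ]
}}

```text
time_s: 27.12
tool_pos: [0.4594, 0.1265, 0.1507]
eef_rot: [-3.14, 0.082, -0.003]
wrist_force: [1.7, -0.5, 4.6]
opening: 0.0151
```

Request:
{"name": "move_arm", "arguments": {
  "plan": [
    {"dp": [0.003, 0, 0], "roll": 0, "fingers": -1},
    {"dp": [0.006, 0, 0], "roll": 0, "fingers": -1},
    {"dp": [0.006, 0, 0], "roll": 0, "fingers": -1}
  ]
}}

```text
time_s: 27.5
tool_pos: [0.4647, 0.1263, 0.1507]
eef_rot: [3.14, -0.082, 0.002]
wrist_force: [-0.5, -0.6, 5.7]
opening: 0.0152
```

Request:
{"name": "move_arm", "arguments": {
  "plan": [
    {"dp": [0.002, 0, 0], "roll": 0, "fingers": -1},
    {"dp": [0.004, 0, 0], "roll": 0, "fingers": -1},
    {"dp": [0.004, 0, 0], "roll": 0, "fingers": -1}
  ]
}}

```text
time_s: 27.88
tool_pos: [0.4649, 0.1263, 0.1504]
eef_rot: [3.138, -0.08, -0.009]
wrist_force: [-13.0, -0.5, 19.6]
opening: 0.0153
```

The latch meets its home stop at 0.4649, having travelled 32.3 mm. I release it and go to the fin for the tug.

Request:
{"name": "move_arm", "arguments": {
  "plan": [
    {"dp": [-0.004, 0, 0], "roll": 0, "fingers": -0.4},
    {"dp": [-0.004, 0, 0], "roll": 0, "fingers": -0.4},
    {"dp": [-0.004, 0, 0], "roll": 0, "fingers": -0.4},
    {"dp": [-0.004, 0, 0.04], "roll": 0, "fingers": -0.4},
    {"dp": [-0.004, 0, 0.09], "roll": 0, "fingers": -0.2},
    {"dp": [0.05, -0.002, 0.1], "roll": 0, "fingers": -0.2},
    {"dp": [0.102, -0.003, 0.1], "roll": 0, "fingers": -0.2},
    {"dp": [0.102, -0.003, 0.1], "roll": 0, "fingers": -0.2},
    {"dp": [0.102, -0.003, 0.1], "roll": 0, "fingers": -0.2}
  ]
}}

```text
time_s: 29.0
tool_pos: [0.5694, 0.1235, 0.2497]
eef_rot: [-3.14, 0.081, 0.002]
wrist_force: [0.4, 1.1, 0.1]
opening: 0.0341
```

Request:
{"name": "move_arm", "arguments": {
  "plan": [
    {"dp": [0, 0, -0.05], "roll": 0, "fingers": -0.2},
    {"dp": [0, 0, -0.09], "roll": 0, "fingers": -0.2},
    {"dp": [0, 0, -0.108], "roll": 0, "fingers": -0.2},
    {"dp": [0, 0, -0.108], "roll": 0, "fingers": -0.2}
  ]
}}

```text
time_s: 29.5
tool_pos: [0.5691, 0.1235, 0.1419]
eef_rot: [3.14, -0.081, -0.003]
wrist_force: [-0.3, -0.4, -0.1]
opening: 0.034
```

Request:
{"name": "move_arm", "arguments": {
  "plan": [
    {"dp": [0.002, 0, -0.001], "roll": 0, "fingers": -0.2},
    {"dp": [0.002, 0, -0.001], "roll": 0, "fingers": -1},
    {"dp": [0.002, 0, -0.001], "roll": 0, "fingers": -1},
    {"dp": [0.002, 0, -0.001], "roll": 0, "fingers": -1},
    {"dp": [0.002, 0, -0.001], "roll": 0, "fingers": -1},
    {"dp": [0.002, 0, 0.001], "roll": 0, "fingers": -1},
    {"dp": [0.002, 0, 0.001], "roll": 0, "fingers": -1}
  ],
  "squeeze": 50
}}

```text
time_s: 30.38
tool_pos: [0.5717, 0.1232, 0.1431]
eef_rot: [3.14, -0.082, -0.001]
wrist_force: [0.3, 0.3, -3.5]
opening: 0.011
```

Request:
{"name": "move_arm", "arguments": {
  "plan": [
    {"dp": [0, 0, 0.0005], "roll": 0, "fingers": -1},
    {"dp": [0, 0, 0.001], "roll": 0, "fingers": -1},
    {"dp": [0, 0, 0.001], "roll": 0, "fingers": -1}
  ]
}}

```text
time_s: 30.75
tool_pos: [0.572, 0.1234, 0.1442]
eef_rot: [3.141, -0.082, -0.0]
wrist_force: [0.0, 0.5, -3.8]
opening: 0.0113
```

Request:
{"name": "move_arm", "arguments": {
  "plan": [
    {"dp": [0, 0, 0.0005], "roll": 0, "fingers": -1},
    {"dp": [0, 0, 0.001], "roll": 0, "fingers": -1},
    {"dp": [0, 0, 0.001], "roll": 0, "fingers": -1}
  ]
}}

```text
time_s: 31.12
tool_pos: [0.572, 0.1234, 0.1453]
eef_rot: [-3.141, 0.082, 0.0]
wrist_force: [0.1, 0.6, -6.5]
opening: 0.0111
```

Request:
{"name": "move_arm", "arguments": {
  "plan": [
    {"dp": [0, 0, 0.0005], "roll": 0, "fingers": -1},
    {"dp": [0, 0, 0.0007], "roll": 0, "fingers": -1}
  ]
}}

```text
time_s: 31.38
tool_pos: [0.5717, 0.1234, 0.1453]
eef_rot: [-3.14, 0.081, 0.001]
wrist_force: [2.9, 1.9, -14.0]
opening: 0.0115
```

The latch holds: z stays at 0.1453 with 14 N of pull in all. I keep it for half a second, then let down.

Request:
{"name": "move_arm", "arguments": {
  "plan": [
    {"dp": [0, 0, 0], "roll": 0, "fingers": -1},
    {"dp": [0, 0, 0], "roll": 0, "fingers": -1},
    {"dp": [0, 0, 0], "roll": 0, "fingers": -1}
  ]
}}

```text
time_s: 31.75
tool_pos: [0.5715, 0.1234, 0.1454]
eef_rot: [3.14, -0.081, -0.002]
wrist_force: [2.4, 2.6, -18.9]
opening: 0.0111
```

Request:
{"name": "move_arm", "arguments": {
  "plan": [
    {"dp": [0, 0, 0], "roll": 0, "fingers": -1},
    {"dp": [0, 0, 0], "roll": 0, "fingers": -1},
    {"dp": [0, 0, 0], "roll": 0, "fingers": -1}
  ]
}}

```text
time_s: 32.12
tool_pos: [0.5714, 0.1234, 0.1454]
eef_rot: [3.14, -0.081, -0.002]
wrist_force: [2.2, 2.9, -22.9]
opening: 0.0112
```

The force crept up to 22.9 N with no movement at all, so I let down right away, then repeat a gentler tug that stays in the band.

Request:
{"name": "move_arm", "arguments": {
  "plan": [
    {"dp": [0, 0, -0.003], "roll": 0, "fingers": -1},
    {"dp": [0, 0, -0.003], "roll": 0, "fingers": -1},
    {"dp": [0, 0, -0.003], "roll": 0, "fingers": -1},
    {"dp": [0, 0, -0.0013], "roll": 0, "fingers": -1},
    {"dp": [0, 0, -0.0003], "roll": 0, "fingers": -1}
  ]
}}

```text
time_s: 32.75
tool_pos: [0.5719, 0.1234, 0.1454]
eef_rot: [-3.14, 0.082, 0.0]
wrist_force: [2.8, 1.5, -14.4]
opening: 0.011
```

Request:
{"name": "move_arm", "arguments": {
  "plan": [
    {"dp": [0, 0, 0.0001], "roll": 0, "fingers": -1},
    {"dp": [0, 0, 0.0001], "roll": 0, "fingers": -1}
  ]
}}

```text
time_s: 33.0
tool_pos: [0.5718, 0.1234, 0.1453]
eef_rot: [-3.141, 0.082, 0.001]
wrist_force: [1.7, 0.6, -13.8]
opening: 0.0112
```

In the band at 14 N. I hold a little longer.

Request:
{"name": "move_arm", "arguments": {
  "plan": [
    {"dp": [0, 0, -0.0001], "roll": 0, "fingers": -1},
    {"dp": [0, 0, -0.0002], "roll": 0, "fingers": -1},
    {"dp": [0, 0, -0.0003], "roll": 0, "fingers": -1}
  ]
}}

```text
time_s: 33.38
tool_pos: [0.5718, 0.1234, 0.1453]
eef_rot: [3.14, -0.082, -0.001]
wrist_force: [1.8, 1.7, -13.4]
opening: 0.0109
```

Request:
{"name": "move_arm", "arguments": {
  "plan": [
    {"dp": [0, 0, -0.003], "roll": 0, "fingers": -1},
    {"dp": [0, 0, -0.004], "roll": 0, "fingers": -1},
    {"dp": [0, 0, -0.004], "roll": 0, "fingers": -1}
  ]
}}

```text
time_s: 33.75
tool_pos: [0.5725, 0.1235, 0.1427]
eef_rot: [3.14, -0.082, 0.002]
wrist_force: [-3.0, -1.1, 5.1]
opening: 0.011
```

The second tug held about 14 N for 0.9 s with no movement. Now I release and go to the red handle with the jaws turned across it.

Request:
{"name": "move_arm", "arguments": {
  "plan": [
    {"dp": [0, 0, 0], "roll": 0, "fingers": -0.2},
    {"dp": [0, 0, 0], "roll": 0, "fingers": -0.2},
    {"dp": [0, 0, 0.003], "roll": 0, "fingers": -0.2},
    {"dp": [0, 0, 0.04], "roll": 0, "fingers": -0.2},
    {"dp": [0, 0, 0.1], "roll": 0.1, "fingers": 0},
    {"dp": [-0.004, -0.05, 0.12], "roll": 0.28, "fingers": 0},
    {"dp": [-0.007, -0.1115, 0.12], "roll": 0.46, "fingers": 0},
    {"dp": [-0.007, -0.1115, 0.12], "roll": 0.64, "fingers": 0},
    {"dp": [-0.007, -0.1115, 0.12], "roll": 0.82, "fingers": 0},
    {"dp": [-0.007, -0.1115, 0.12], "roll": 1.0, "fingers": 0}
  ]
}}

```text
time_s: 35.0
tool_pos: [0.5651, 0.0117, 0.2618]
eef_rot: [2.791, 1.442, 0.001]
wrist_force: [-0.7, 0.7, 0.2]
opening: 0.043
```

Request:
{"name": "move_arm", "arguments": {
  "plan": [
    {"dp": [0, 0, 0], "roll": 0.18, "fingers": 0},
    {"dp": [0, 0, 0], "roll": 0.36, "fingers": 0},
    {"dp": [0, 0, -0.03], "roll": 0.571, "fingers": 0},
    {"dp": [0, 0, -0.06], "roll": 0.571, "fingers": 0},
    {"dp": [0, 0, -0.06], "roll": 0.571, "fingers": 0},
    {"dp": [0, 0, -0.06], "roll": 0.571, "fingers": 0}
  ]
}}

```text
time_s: 35.75
tool_pos: [0.5657, 0.0122, 0.2027]
eef_rot: [2.278, 2.162, 0.002]
wrist_force: [0.2, 0.6, 0.3]
opening: 0.0426
```

```bash
python3 - <<'E'
from m import *
s=r.sense();print(s['tool_pos'].round(4),s['eef_rot'].round(3),s['wrist_force'].round(1),s['opening'],s['q'].round(2))
c=camera_info('wrist');i=capture('wrist');cv2.imwrite('pics/w14.png',i[:,:,::-1])
for b in blobs(i,'red',200):
  e=[plane(c,p,.122) for p in seg(b)];d=e[1]-e[0];print('red',b[0],b[1],plane(c,b[2][0],.122).round(4),np.linalg.norm(d).round(3),np.arctan(d[1]/d[0]).round(3))
E
```

```text
[0.5657 0.0122 0.2027] [2.278e+00 2.162e+00 2.000e-03] [0.2 0.6 0.3] 0.0425791155130943 [ 0.53  0.59 -0.86  1.77  0.52  1.03  0.99]
red [277.2 212.3] 3247 [0.5593 0.0118 0.122 ] 0.132 -0.054
```

View pics/w14.png

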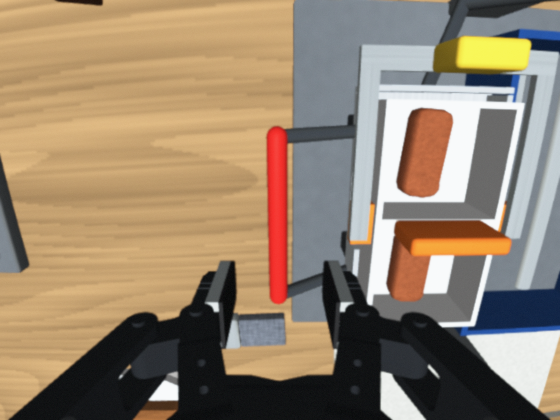

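The handle at (277,212) lies between the jaws, and the tongue covers the front ear at (360,225). I descend and grip.

Request:
{"name": "move_arm", "arguments": {
  "plan": [
    {"dp": [0, 0, -0.04], "roll": 0, "fingers": 0},
    {"dp": [0, 0, -0.07], "roll": 0, "fingers": 0},
    {"dp": [0, 0, -0.089], "roll": 0, "fingers": 0},
    {"dp": [0, 0, -0.089], "roll": 0, "fingers": 0},
    {"dp": [0, 0, -0.089], "roll": 0, "fingers": -1},
    {"dp": [0, 0, -0.089], "roll": 0, "fingers": -1},
    {"dp": [0, 0, -0.089], "roll": 0, "fingers": -1},
    {"dp": [0, 0, -0.089], "roll": 0, "fingers": -1}
  ],
  "squeeze": 50
}}

```text
time_s: 36.8
tool_pos: [0.566, 0.0112, 0.114]
eef_rot: [2.277, 2.161, 0.001]
wrist_force: [-1.6, -2.5, 6.5]
opening: 0.0119
```

```bash
python3 - <<'E'
import numpy as np
def p(t): return np.array([-180*np.cos(t)-12*np.sin(t), 180*np.sin(t)-12*np.cos(t)])
T=np.deg2rad([0,2,5,9,14,20,26,32,38,44,50,56,62,68,74,80,86,92,98,104,110,116,122,128,134,140,146,152,158,164,169,173,176,178,180])
P=np.array([p(t)-p(0) for t in T])/1000
for t,q in zip(T,P): print(round(np.rad2deg(t)),(.052*q[0]).round(3),(.9986*q[0]).round(3),q[1].round(3))
E
```

```text
0 0.0 0.0 0.0
2 -0.0 -0.0 0.006
5 -0.0 -0.0 0.016
9 0.0 0.0 0.028
14 0.0 0.002 0.044
20 0.0 0.007 0.062
26 0.001 0.013 0.08
32 0.001 0.021 0.097
38 0.002 0.031 0.113
44 0.002 0.042 0.128
50 0.003 0.055 0.142
56 0.004 0.069 0.155
62 0.004 0.085 0.165
68 0.005 0.101 0.174
74 0.006 0.119 0.182
80 0.007 0.137 0.187
86 0.008 0.155 0.191
92 0.009 0.174 0.192
98 0.01 0.193 0.192
104 0.011 0.212 0.19
110 0.012 0.23 0.185
116 0.013 0.248 0.179
122 0.014 0.265 0.171
128 0.015 0.281 0.161
134 0.015 0.296 0.15
140 0.016 0.31 0.137
146 0.017 0.322 0.123
152 0.017 0.333 0.107
158 0.018 0.342 0.091
164 0.018 0.349 0.073
169 0.018 0.354 0.058
173 0.019 0.357 0.046
176 0.019 0.358 0.037
178 0.019 0.359 0.03
180 0.019 0.359 0.024
```

Request:
{"name": "move_arm", "arguments": {
  "plan": [
    {"dp": [0, 0, 0.006], "roll": 0, "fingers": -1},
    {"dp": [0, 0, 0.016], "roll": 0, "fingers": -1},
    {"dp": [0, 0, 0.028], "roll": 0, "fingers": -1},
    {"dp": [0, 0.002, 0.044], "roll": 0, "fingers": -1},
    {"dp": [0, 0.002, 0.044], "roll": 0, "fingers": -1}
  ]
}}

```text
time_s: 37.42
tool_pos: [0.566, 0.0132, 0.1575]
eef_rot: [2.277, 2.161, 0.002]
wrist_force: [2.7, -2.8, -1.2]
opening: 0.0121
```

```bash
python3 - <<'E'
from m import *
i=capture('side');c=camera_info('side');cv2.imwrite('pics/s15.png',i[:,:,::-1])
print([(b[0],b[1]) for b in blobs(i,'red',20) if b[0][1]>130 and b[0][1]<280], proj(c,[.566,.0132,.1615]),proj(c,[.566,.012,.118]))
E
```

```text
[(array([288.7, 175.5]), 76), (array([315.3, 174.2]), 71)] [302.81923835 174.46841354] [302.58362155 187.55878951]
```

The handle follows, at row 175 in the side view as predicted. I swing on.

Request:
{"name": "move_arm", "arguments": {
  "plan": [
    {"dp": [0, 0.005, 0.018], "roll": 0, "fingers": -1},
    {"dp": [0.001, 0.011, 0.036], "roll": 0, "fingers": -1},
    {"dp": [0.001, 0.019, 0.053], "roll": 0, "fingers": -1},
    {"dp": [0.002, 0.029, 0.069], "roll": 0, "fingers": -1},
    {"dp": [0.002, 0.04, 0.084], "roll": 0, "fingers": -1},
    {"dp": [0.003, 0.053, 0.098], "roll": 0, "fingers": -1},
    {"dp": [0.004, 0.067, 0.111], "roll": 0, "fingers": -1},
    {"dp": [0.004, 0.083, 0.121], "roll": 0, "fingers": -1},
    {"dp": [0.005, 0.099, 0.13], "roll": 0, "fingers": -1},
    {"dp": [0.006, 0.117, 0.138], "roll": 0, "fingers": -1}
  ]
}}

```text
time_s: 38.72
tool_pos: [0.5711, 0.1208, 0.2974]
eef_rot: [2.279, 2.145, -0.023]
wrist_force: [-14.3, -25.9, 36.2]
opening: 0.0117
```

The radial force is high. I ease the command upward a little before going on.

Request:
{"name": "move_arm", "arguments": {
  "plan": [
    {"dp": [-0.001, -0.004, 0.004], "roll": 0, "fingers": -1},
    {"dp": [-0.001, -0.004, 0.004], "roll": 0, "fingers": -1}
  ]
}}

```text
time_s: 38.98
tool_pos: [0.5714, 0.1265, 0.2995]
eef_rot: [2.277, 2.161, 0.004]
wrist_force: [4.1, -2.1, 3.6]
opening: 0.012
```

```bash
python3 - <<'E'
from m import *
i=capture('side');c=camera_info('side');s=r.sense();p=s['tool_pos'];cv2.imwrite('pics/s16.png',i[:,:,::-1])
print(p.round(4),s['wrist_force'].round(1),s['wrist_torque'].round(2),s['eef_rot'].round(3))
print([(b[0],b[1]) for b in blobs(i,'red',15) if b[0][1]>80 and b[0][1]<280], proj(c,p+[0,0,.004]),proj(c,p+[0,0,-.004]))
t=capture('top');ct=camera_info('top');cv2.imwrite('pics/t16.png',t[:,:,::-1])
print([(b[0],b[1]) for b in blobs(t,'red',10) if b[0][0]<260], proj(ct,p+[0,0,.004]))
E
```

```text
[0.5714 0.1265 0.2995] [ 4.7 -2.5  4.6] [-0.68 -0.92  0.31] [2.277 2.161 0.004]
[(array([161.5,  86.8]), 21), (array([162.7,  99.9]), 16), (array([285.1, 112.6]), 77), (array([312. , 111.5]), 66)] [299.19960875 110.97882007] [299.15846161 113.54888185]
[(array([165.2, 135.8]), 43)] [163.22527208 165.55224439]
```

The forces are normal again. The bar settled about 4 mm in the pads and now sits at TCP level. I continue more slowly with that offset.

Request:
{"name": "move_arm", "arguments": {
  "plan": [
    {"dp": [0.001, 0.012, 0.003], "roll": 0, "fingers": -1},
    {"dp": [0.002, 0.022, 0.006], "roll": 0, "fingers": -1},
    {"dp": [0.002, 0.031, 0.008], "roll": 0, "fingers": -1},
    {"dp": [0.003, 0.04, 0.009], "roll": 0, "fingers": -1},
    {"dp": [0.003, 0.05, 0.01], "roll": 0, "fingers": -1},
    {"dp": [0.004, 0.059, 0.011], "roll": 0, "fingers": -1},
    {"dp": [0.004, 0.069, 0.011], "roll": 0, "fingers": -1},
    {"dp": [0.005, 0.078, 0.01], "roll": 0, "fingers": -1}
  ]
}}

```text
time_s: 40.08
tool_pos: [0.575, 0.203, 0.3095]
eef_rot: [2.277, 2.159, -0.005]
wrist_force: [-0.4, -6.9, -4.2]
opening: 0.0122
```

Request:
{"name": "move_arm", "arguments": {
  "plan": [
    {"dp": [0.001, 0.013, -0.001], "roll": 0, "fingers": -1},
    {"dp": [0.001, 0.025, -0.003], "roll": 0, "fingers": -1},
    {"dp": [0.002, 0.037, -0.007], "roll": 0, "fingers": -1},
    {"dp": [0.002, 0.049, -0.011], "roll": 0, "fingers": -1},
    {"dp": [0.003, 0.061, -0.015], "roll": 0, "fingers": -1},
    {"dp": [0.004, 0.072, -0.021], "roll": 0, "fingers": -1},
    {"dp": [0.004, 0.083, -0.027], "roll": 0, "fingers": -1},
    {"dp": [0.005, 0.093, -0.034], "roll": 0, "fingers": -1}
  ]
}}

```text
time_s: 41.08
tool_pos: [0.5793, 0.298, 0.2743]
eef_rot: [2.278, 2.163, -0.003]
wrist_force: [-2.5, -0.4, 6.3]
opening: 0.0119
```

Request:
{"name": "move_arm", "arguments": {
  "plan": [
    {"dp": [0, 0.01, -0.008], "roll": 0, "fingers": -1},
    {"dp": [0.001, 0.018, -0.015], "roll": 0, "fingers": -1},
    {"dp": [0.001, 0.024, -0.021], "roll": 0, "fingers": -1},
    {"dp": [0.002, 0.036, -0.035], "roll": 0, "fingers": -1},
    {"dp": [0.002, 0.047, -0.051], "roll": 0, "fingers": -1},
    {"dp": [0.003, 0.056, -0.067], "roll": 0, "fingers": -1},
    {"dp": [0.003, 0.063, -0.085], "roll": 0, "fingers": -1},
    {"dp": [0.003, 0.063, -0.085], "roll": 0, "fingers": -1}
  ]
}}

```text
time_s: 42.08
tool_pos: [0.5825, 0.3621, 0.1872]
eef_rot: [-2.276, -2.163, 0.0]
wrist_force: [-0.9, 3.2, -5.5]
opening: 0.0113
```

Request:
{"name": "move_arm", "arguments": {
  "plan": [
    {"dp": [0, 0.003, -0.008], "roll": 0, "fingers": -1},
    {"dp": [0, 0.005, -0.015], "roll": 0, "fingers": -1},
    {"dp": [0.001, 0.007, -0.021], "roll": 0, "fingers": -1},
    {"dp": [0.001, 0.008, -0.027], "roll": 0, "fingers": -1},
    {"dp": [0.001, 0.009, -0.034], "roll": 0, "fingers": -1},
    {"dp": [0.001, 0.009, -0.034], "roll": 0, "fingers": -1}
  ]
}}

```text
time_s: 42.82
tool_pos: [0.5829, 0.3697, 0.1542]
eef_rot: [-2.277, -2.163, 0.003]
wrist_force: [-4.4, 0.2, -5.5]
opening: 0.0117
```

Request:
{"name": "move_arm", "arguments": {
  "plan": [
    {"dp": [0, 0.0, -0.004], "roll": 0, "fingers": -1},
    {"dp": [0, 0.001, -0.008], "roll": 0, "fingers": -1},
    {"dp": [0, 0.001, -0.008], "roll": 0, "fingers": -1}
  ]
}}

```text
time_s: 43.2
tool_pos: [0.583, 0.3705, 0.1469]
eef_rot: [-2.277, -2.164, 0.003]
wrist_force: [-5.7, -1.9, -1.7]
opening: 0.0117
```

Request:
{"name": "move_arm", "arguments": {
  "plan": [
    {"dp": [0, 0.0, -0.003], "roll": 0, "fingers": -1},
    {"dp": [0, 0.0, -0.006], "roll": 0, "fingers": -1},
    {"dp": [0, 0.0, -0.006], "roll": 0, "fingers": -1}
  ]
}}

```text
time_s: 43.58
tool_pos: [0.583, 0.3709, 0.1429]
eef_rot: [-2.278, -2.163, 0.002]
wrist_force: [-9.4, -5.6, 9.8]
opening: 0.0121
```

```bash
python3 - <<'E'
from m import *
i=capture('side');c=camera_info('side');s=r.sense();p=s['tool_pos']
print(p.round(4),s['wrist_force'].round(1))
bs=[(b[0],b[1]) for b in blobs(i,'red',15) if 120<b[0][1]<200 and b[0][0]>220];print(bs,proj(c,[.584,.371,.142]),proj(c,p))
t=capture('top')
a=cv2.resize(i[90:260,200:390],(400,358),interpolation=cv2.INTER_CUBIC);b=cv2.resize(t[90:270,70:270],(400,358),interpolation=cv2.INTER_CUBIC)
cv2.imwrite('pics/mix17.png',np.hstack([a,b])[:,:,::-1])
E
```

```text
[0.5831 0.3708 0.1429] [-9.7 -5.1 10.5]
[] [290.92149076 123.65227647] [290.65544873 123.44360429]
```

The other stop is felt at z 0.143 with 10 N up. I press a touch more, pause so everything falls, then swing back along the same arc.

Request:
{"name": "move_arm", "arguments": {
  "plan": [
    {"dp": [0, 0.0, -0.002], "roll": 0, "fingers": -1},
    {"dp": [0, 0.0, -0.002], "roll": 0, "fingers": -1},
    {"dp": [0, 0.0, 0], "roll": 0, "fingers": -1},
    {"dp": [0, 0.0, 0.001], "roll": 0, "fingers": -1},
    {"dp": [0, 0.0, 0.002], "roll": 0, "fingers": -1}
  ]
}}

```text
time_s: 44.3
tool_pos: [0.583, 0.3708, 0.1431]
eef_rot: [-2.277, -2.163, 0.002]
wrist_force: [-4.9, -0.5, -4.7]
opening: 0.0121
```

Request:
{"name": "move_arm", "arguments": {
  "plan": [
    {"dp": [0, -0.001, 0.01], "roll": 0, "fingers": -1},
    {"dp": [0, -0.002, 0.021], "roll": 0, "fingers": -1},
    {"dp": [-0.001, -0.005, 0.034], "roll": 0, "fingers": -1},
    {"dp": [-0.001, -0.01, 0.048], "roll": 0, "fingers": -1},
    {"dp": [-0.001, -0.017, 0.066], "roll": 0, "fingers": -1},
    {"dp": [-0.002, -0.026, 0.082], "roll": 0, "fingers": -1},
    {"dp": [-0.002, -0.037, 0.098], "roll": 0, "fingers": -1},
    {"dp": [-0.003, -0.049, 0.112], "roll": 0, "fingers": -1},
    {"dp": [-0.003, -0.049, 0.112], "roll": 0, "fingers": -1}
  ],
  "squeeze": 60
}}

```text
time_s: 45.42
tool_pos: [0.5809, 0.3222, 0.2591]
eef_rot: [-2.278, -2.163, -0.004]
wrist_force: [-8.0, -0.9, -0.4]
opening: 0.0112
```

Request:
{"name": "move_arm", "arguments": {
  "plan": [
    {"dp": [0, -0.014, 0.012], "roll": 0, "fingers": -1},
    {"dp": [-0.001, -0.029, 0.023], "roll": 0, "fingers": -1},
    {"dp": [-0.002, -0.045, 0.033], "roll": 0, "fingers": -1},
    {"dp": [-0.003, -0.062, 0.041], "roll": 0, "fingers": -1},
    {"dp": [-0.004, -0.08, 0.047], "roll": 0, "fingers": -1},
    {"dp": [-0.005, -0.098, 0.051], "roll": 0, "fingers": -1},
    {"dp": [-0.006, -0.117, 0.054], "roll": 0, "fingers": -1},
    {"dp": [-0.006, -0.117, 0.054], "roll": 0, "fingers": -1}
  ]
}}

```text
time_s: 46.42
tool_pos: [0.577, 0.2087, 0.3192]
eef_rot: [2.274, 2.163, 0.021]
wrist_force: [-10.5, 1.3, 30.2]
opening: 0.0107
```

```bash
python3 - <<'E'
from m import *
t=capture('top');c=camera_info('top');s=r.sense();print(s['tool_pos'].round(4))
for b in blobs(t,'terra',30):
  if b[0][0]<260 and b[0][1]>110: print(b[0],b[1],np.round(b[2][1],1),plane(c,b[0],.026).round(3))
cv2.imwrite('pics/t18.png',t[:,:,::-1])
w=capture('wrist');cw=camera_info('wrist')
for b in blobs(w,'terra',150): print('w',b[0],b[1],np.round(b[2][1]),plane(cw,b[0],.026).round(3))
cv2.imwrite('pics/w18.png',w[:,:,::-1])
E
```

```text
[0.577  0.2088 0.3192]
w [329.4 146.1] 283 [21. 49.] [0.558 0.278 0.026]
w [307.1 182.9] 220 [22. 35.] [0.606 0.248 0.026]
w [506.9 343.9] 573 [ 66. 107.] [0.908 0.589 0.026]
w [ 33.1 375.4] 3074 [54. 90.] [ 0.938 -0.254  0.026]
```

Both bars are seen in the hopper, at (0.558,0.278) and (0.606,0.248). The handle has slid toward the fingertips, so I regrip it here, where the cradle stays put by its own friction.

Request:
{"name": "move_arm", "arguments": {
  "plan": [
    {"dp": [0, 0, 0.004], "roll": 0, "fingers": -0.5},
    {"dp": [0, 0, 0.004], "roll": 0, "fingers": -0.4},
    {"dp": [0, 0, 0.004], "roll": 0, "fingers": -0.4},
    {"dp": [0, 0, -0.003], "roll": 0, "fingers": -0.4},
    {"dp": [0, 0, -0.007], "roll": 0, "fingers": -0.4},
    {"dp": [0, 0, -0.007], "roll": 0, "fingers": -0.4}
  ]
}}

```text
time_s: 47.28
tool_pos: [0.5747, 0.2047, 0.3016]
eef_rot: [-2.278, -2.163, 0.002]
wrist_force: [-0.6, -0.2, 0.2]
opening: 0.026
```

Request:
{"name": "move_arm", "arguments": {
  "plan": [
    {"dp": [0, 0, 0], "roll": 0, "fingers": -1},
    {"dp": [0, 0, 0], "roll": 0, "fingers": -1},
    {"dp": [0, 0, 0], "roll": 0, "fingers": -1},
    {"dp": [0, 0, 0], "roll": 0, "fingers": -1}
  ],
  "squeeze": 60
}}

```text
time_s: 47.78
tool_pos: [0.5749, 0.2056, 0.3027]
eef_rot: [-2.277, -2.164, -0.001]
wrist_force: [-0.7, 4.3, -0.0]
opening: 0.012
```

Request:
{"name": "move_arm", "arguments": {
  "plan": [
    {"dp": [0, -0.01, 0], "roll": 0, "fingers": -1},
    {"dp": [-0.001, -0.019, 0], "roll": 0, "fingers": -1},
    {"dp": [-0.001, -0.029, 0], "roll": 0, "fingers": -1},
    {"dp": [-0.002, -0.038, -0.001], "roll": 0, "fingers": -1},
    {"dp": [-0.003, -0.056, -0.005], "roll": 0, "fingers": -1},
    {"dp": [-0.004, -0.074, -0.01], "roll": 0, "fingers": -1},
    {"dp": [-0.005, -0.092, -0.018], "roll": 0, "fingers": -1},
    {"dp": [-0.005, -0.092, -0.018], "roll": 0, "fingers": -1}
  ]
}}

```text
time_s: 48.78
tool_pos: [0.5705, 0.1081, 0.2837]
eef_rot: [2.28, 2.156, -0.007]
wrist_force: [1.7, -7.6, 1.1]
opening: 0.0119
```

Request:
{"name": "move_arm", "arguments": {
  "plan": [
    {"dp": [-0.001, -0.016, -0.009], "roll": 0, "fingers": -1},
    {"dp": [-0.001, -0.032, -0.019], "roll": 0, "fingers": -1},
    {"dp": [-0.002, -0.046, -0.032], "roll": 0, "fingers": -1},
    {"dp": [-0.003, -0.059, -0.046], "roll": 0, "fingers": -1},
    {"dp": [-0.003, -0.07, -0.061], "roll": 0, "fingers": -1},
    {"dp": [-0.004, -0.08, -0.077], "roll": 0, "fingers": -1},
    {"dp": [-0.004, -0.088, -0.094], "roll": 0, "fingers": -1},
    {"dp": [-0.004, -0.088, -0.094], "roll": 0, "fingers": -1}
  ]
}}

```text
time_s: 49.78
tool_pos: [0.5666, 0.0241, 0.1883]
eef_rot: [-2.278, -2.162, -0.002]
wrist_force: [9.0, 2.0, -7.7]
opening: 0.0118
```

Request:
{"name": "move_arm", "arguments": {
  "plan": [
    {"dp": [-0.001, -0.006, -0.018], "roll": 0, "fingers": -1},
    {"dp": [-0.001, -0.011, -0.036], "roll": 0, "fingers": -1},
    {"dp": [-0.001, -0.013, -0.052], "roll": 0, "fingers": -1},
    {"dp": [-0.001, -0.013, -0.062], "roll": 0, "fingers": -1},
    {"dp": [-0.001, -0.013, -0.07], "roll": 0, "fingers": -1},
    {"dp": [-0.001, -0.013, -0.07], "roll": 0, "fingers": -1}
  ]
}}

```text
time_s: 50.52
tool_pos: [0.5654, 0.0108, 0.1189]
eef_rot: [2.278, 2.162, 0.0]
wrist_force: [8.4, 0.9, -5.2]
opening: 0.0124
```

Request:
{"name": "move_arm", "arguments": {
  "plan": [
    {"dp": [0, 0, -0.004], "roll": 0, "fingers": -1},
    {"dp": [0, 0, -0.008], "roll": 0, "fingers": -1},
    {"dp": [0, 0, -0.008], "roll": 0, "fingers": -1}
  ]
}}

```text
time_s: 50.9
tool_pos: [0.5654, 0.0111, 0.1111]
eef_rot: [2.278, 2.162, 0.001]
wrist_force: [7.1, 0.0, -3.4]
opening: 0.0117
```

Request:
{"name": "move_arm", "arguments": {
  "plan": [
    {"dp": [0, 0, -0.003], "roll": 0, "fingers": -1},
    {"dp": [0, 0, -0.004], "roll": 0, "fingers": -1},
    {"dp": [0, 0, -0.004], "roll": 0, "fingers": -1}
  ]
}}

```text
time_s: 51.28
tool_pos: [0.5654, 0.0113, 0.1076]
eef_rot: [2.278, 2.162, 0.001]
wrist_force: [6.6, -0.5, 0.6]
opening: 0.0121
```

Request:
{"name": "move_arm", "arguments": {
  "plan": [
    {"dp": [0, 0, -0.002], "roll": 0, "fingers": -1},
    {"dp": [0, 0, -0.004], "roll": 0, "fingers": -1},
    {"dp": [0, 0, -0.004], "roll": 0, "fingers": -1}
  ]
}}

```text
time_s: 51.65
tool_pos: [0.5653, 0.0111, 0.1065]
eef_rot: [2.275, 2.162, -0.003]
wrist_force: [-6.1, -2.6, 31.5]
opening: 0.0119
```

The home stop is felt, with 31 N up at no further travel. I ease off, release and lift to look.

Request:
{"name": "move_arm", "arguments": {
  "plan": [
    {"dp": [0, 0, 0.003], "roll": 0, "fingers": -1},
    {"dp": [0, 0, 0.003], "roll": 0, "fingers": 0},
    {"dp": [0, 0, 0.003], "roll": 0, "fingers": 0},
    {"dp": [0, 0, 0.003], "roll": 0, "fingers": 0},
    {"dp": [0, 0, 0.04], "roll": 0, "fingers": 0},
    {"dp": [0, 0, 0.1], "roll": 0, "fingers": 0},
    {"dp": [0, 0, 0.16], "roll": 0, "fingers": 0},
    {"dp": [0, 0.02, 0.22], "roll": -0.18, "fingers": 0},
    {"dp": [0, 0.03, 0.22], "roll": -0.36, "fingers": 0},
    {"dp": [0, 0.04, 0.22], "roll": -0.54, "fingers": 0}
  ]
}}

```text
time_s: 52.9
tool_pos: [0.5648, 0.0522, 0.325]
eef_rot: [2.776, 1.469, 0.0]
wrist_force: [0.4, -0.3, 0.2]
opening: 0.043
```

Request:
{"name": "move_arm", "arguments": {
  "plan": [
    {"dp": [0, 0, 0], "roll": -0.18, "fingers": 0},
    {"dp": [0, 0, 0], "roll": -0.36, "fingers": 0},
    {"dp": [0, 0, 0], "roll": -0.54, "fingers": 0},
    {"dp": [0, 0, 0], "roll": -0.72, "fingers": 0},
    {"dp": [0, 0, 0], "roll": -0.9, "fingers": 0},
    {"dp": [0, 0, 0], "roll": -1.03, "fingers": 0},
    {"dp": [0, 0, 0], "roll": -1.03, "fingers": 0}
  ]
}}

```text
time_s: 53.78
tool_pos: [0.5646, 0.0519, 0.3241]
eef_rot: [3.14, -0.078, -0.001]
wrist_force: [0.7, -0.2, 0.2]
opening: 0.0428
```

```bash
python3 - <<'E'
from m import *
s=r.sense();print(s['time_s'],s['tool_pos'].round(4),s['eef_rot'].round(3),s['wrist_force'].round(1))
c=camera_info('wrist');w=capture('wrist');cv2.imwrite('pics/w19.png',w[:,:,::-1])
for col,z in(('terra',.026),('yellow',.16),('red',.122),('orange',.12)):
  for b in blobs(w,col,60): print(col,b[0],b[1],np.round(b[2][1]),plane(c,b[0],z)[:2].round(4))
E
```

```text
53.775 [0.5646 0.0519 0.3241] [ 3.14e+00 -7.80e-02 -1.00e-03] [ 0.7 -0.2  0.2]
terra [318.4   7.6] 845 [18. 53.] [0.6209 0.2393]
terra [301.5 211. ] 60 [59.  0.] [ 0.5932 -0.0137]
terra [142.3 303.3] 1202 [58. 23.] [ 0.3385 -0.1554]
terra [515.3 343.8] 6552 [138.  67.] [ 0.9578 -0.275 ]
yellow [162.3 114.8] 796 [46. 18.] [0.4652 0.1289]
red [282.6 217.7] 1375 [120.  12.] [0.567  0.0128]
orange [296.1  51.1] 101 [14.  6.] [0.5876 0.1796]
orange [284.3 108.4] 729 [10. 71.] [0.574  0.1273]
orange [285.6 160.1] 224 [12. 28.] [0.573  0.0755]
orange [503.9 285.8] 76 [21.  8.] [ 0.8365 -0.0916]
```

View pics/w19.png

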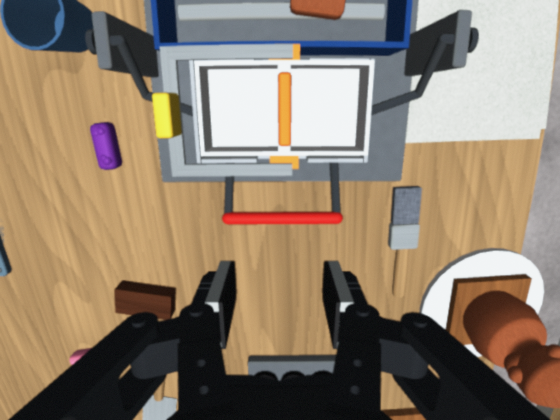

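The carrier is empty and latched, with the tongues over its ears at (296,51) and (284,160). The handle and knob are back at their home positions. I check numerically that both bars are in the hopper.

Request:
{"name": "move_arm", "arguments": {
  "plan": [
    {"dp": [0, 0.06, 0], "roll": 0, "fingers": 0},
    {"dp": [0, 0.12, 0], "roll": 0, "fingers": 0},
    {"dp": [0, 0.12, 0], "roll": 0, "fingers": 0},
    {"dp": [0, 0.12, 0], "roll": 0, "fingers": 0}
  ]
}}

```text
time_s: 54.32
tool_pos: [0.5649, 0.1714, 0.3241]
eef_rot: [3.14, -0.077, -0.001]
wrist_force: [-0.2, -0.3, -0.1]
opening: 0.0429
```

```bash
python3 - <<'E'
from m import *
c=camera_info('wrist');w=capture('wrist');cv2.imwrite('pics/w20.png',w[:,:,::-1])
for b in blobs(w,'terra',60): print(b[0],b[1],np.round(b[2][1]),plane(c,b[0],.03)[:2].round(4))
t=capture('top');ct=camera_info('top')
for col,z in(('yellow',.04),('green',.04),('red',.04)):
  for b in blobs(t,col,40): print(col,b[0],plane(ct,b[2][0],z).round(4))
E
```

```text
[268.2  78.4] 897 [51. 23.] [0.5576 0.2814]
[317.  106.8] 835 [50. 22.] [0.6169 0.2447]
[282. 303.] 81 [80.  0.] [ 0.5596 -0.0415]
[500.6 371.7] 361 [55.  9.] [ 0.9416 -0.2131]
yellow [379.2 200.7] [ 0.5215 -0.3266  0.04  ]
yellow [178.2 226.5] [0.4697 0.1504 0.04  ]
green [379.7 158.7] [ 0.6211 -0.3305  0.04  ]
red [233.5 180.5] [0.5773 0.0178 0.04  ]
red [379.5 179.7] [ 0.5703 -0.3294  0.04  ]
```

Both bars are in the hopper, at (0.558,0.281) and (0.617,0.245). Next is the yellow key at (0.520,-0.327), then green at (0.6205,-0.331), both with shut fingers.

Request:
{"name": "move_arm", "arguments": {
  "plan": [
    {"dp": [-0.045, -0.06, 0], "roll": 0, "fingers": -1},
    {"dp": [-0.045, -0.12, 0], "roll": 0, "fingers": -1},
    {"dp": [-0.045, -0.18, 0], "roll": 0, "fingers": -1},
    {"dp": [-0.045, -0.24, 0], "roll": 0, "fingers": -1},
    {"dp": [-0.045, -0.3, 0], "roll": 0, "fingers": -1},
    {"dp": [-0.045, -0.36, -0.05], "roll": 0, "fingers": -1},
    {"dp": [-0.045, -0.42, -0.1], "roll": 0, "fingers": -1},
    {"dp": [-0.045, -0.4985, -0.15], "roll": 0, "fingers": -1},
    {"dp": [-0.045, -0.4985, -0.2], "roll": 0, "fingers": -1},
    {"dp": [-0.045, -0.4985, -0.23], "roll": 0, "fingers": -1}
  ],
  "squeeze": 30
}}

```text
time_s: 55.68
tool_pos: [0.5188, -0.3308, 0.095]
eef_rot: [3.138, -0.087, 0.002]
wrist_force: [-0.3, 0.0, -0.9]
opening: 0.0001
```

```bash
python3 - <<'E'
from m import *
s=r.sense();print(s['tool_pos'].round(4),s['wrist_force'].round(1),s['opening'])
c=camera_info('wrist');w=capture('wrist')
for col in('yellow','green','red'):
  for b in blobs(w,col,200): print(col,b[0],b[1],np.round(b[2][1]),plane(c,b[2][0],.04)[:2].round(4))
E
```

```text
[ 0.5188 -0.3308  0.095 ] [-0.3  0.  -0.9] 9.937022857021846e-05
yellow [281.3 231.7] 1772 [48. 47.] [ 0.5212 -0.3253]
green [437.8 228.3] 1882 [47. 49.] [ 0.6194 -0.3287]
red [360.7 229.6] 1863 [48. 47.] [ 0.5702 -0.327 ]
```

Request:
{"name": "move_arm", "arguments": {
  "plan": [
    {"dp": [0.002, 0.004, -0.02], "roll": 0, "fingers": -1},
    {"dp": [0.002, 0.004, -0.035], "roll": 0, "fingers": -1},
    {"dp": [0.002, 0.004, -0.042], "roll": 0, "fingers": -1},
    {"dp": [0.002, 0.004, -0.046], "roll": 0, "fingers": -1},
    {"dp": [0.002, 0.004, -0.046], "roll": 0, "fingers": -1}
  ]
}}

```text
time_s: 56.35
tool_pos: [0.5228, -0.3217, 0.051]
eef_rot: [3.14, -0.079, 0.002]
wrist_force: [0.2, 1.6, 2.9]
opening: 0.0003
```

Request:
{"name": "move_arm", "arguments": {
  "plan": [
    {"dp": [-0.001, -0.003, -0.002], "roll": 0, "fingers": -1},
    {"dp": [-0.001, -0.003, -0.004], "roll": 0, "fingers": -1},
    {"dp": [-0.001, -0.003, -0.006], "roll": 0, "fingers": -1},
    {"dp": [-0.001, -0.003, -0.006], "roll": 0, "fingers": -1}
  ]
}}

```text
time_s: 56.85
tool_pos: [0.522, -0.3255, 0.0468]
eef_rot: [3.139, -0.08, 0.002]
wrist_force: [-4.1, 5.0, 23.8]
opening: 0.0003
```

Request:
{"name": "move_arm", "arguments": {
  "plan": [
    {"dp": [0, 0, -0.001], "roll": 0, "fingers": -1},
    {"dp": [0, 0, -0.002], "roll": 0, "fingers": -1},
    {"dp": [0, 0, -0.002], "roll": 0, "fingers": -1}
  ]
}}

```text
time_s: 57.22
tool_pos: [0.5221, -0.3255, 0.0465]
eef_rot: [3.139, -0.08, 0.002]
wrist_force: [-9.6, 7.9, 39.2]
opening: 0.0
```

The yellow key is at its bottom stop: 39 N and no further travel. I release and go on to green, which bottoms out at z 0.0468.

Request:
{"name": "move_arm", "arguments": {
  "plan": [
    {"dp": [0, 0, 0.01], "roll": 0, "fingers": -1},
    {"dp": [0, 0, 0.05], "roll": 0, "fingers": -1},
    {"dp": [0.04, -0.002, 0.05], "roll": 0, "fingers": -1},
    {"dp": [0.08, -0.003, 0.05], "roll": 0, "fingers": -1},
    {"dp": [0.098, -0.004, 0.05], "roll": 0, "fingers": -1},
    {"dp": [0.098, -0.004, 0.05], "roll": 0, "fingers": -1},
    {"dp": [0.098, -0.004, 0.05], "roll": 0, "fingers": -1}
  ]
}}

```text
time_s: 58.1
tool_pos: [0.6175, -0.3298, 0.0915]
eef_rot: [3.14, -0.081, -0.003]
wrist_force: [-0.0, -0.0, -0.8]
opening: 0.0001
```

```bash
python3 - <<'E'
from m import *
s=r.sense();print(s['tool_pos'].round(4),s['wrist_force'].round(1))
c=camera_info('wrist');w=capture('wrist')
for col in('yellow','green','red'):
  for b in blobs(w,col,200): print(col,b[0],b[1],np.round(b[2][1]),plane(c,b[2][0],.04)[:2].round(4))
E
```

```text
[ 0.6175 -0.3298  0.0915] [-0.  -0.  -0.8]
yellow [125.8 242.2] 1731 [48. 47.] [ 0.5228 -0.3244]
green [284.2 239.5] 1782 [48. 44.] [ 0.6213 -0.3275]
red [204.3 241.2] 1875 [48. 48.] [ 0.5715 -0.3267]
```

Request:
{"name": "move_arm", "arguments": {
  "plan": [
    {"dp": [0.003, 0.002, -0.02], "roll": 0, "fingers": -1},
    {"dp": [0.003, 0.002, -0.034], "roll": 0, "fingers": -1},
    {"dp": [0.003, 0.002, -0.04], "roll": 0, "fingers": -1},
    {"dp": [0.003, 0.002, -0.043], "roll": 0, "fingers": -1},
    {"dp": [0.003, 0.002, -0.046], "roll": 0, "fingers": -1},
    {"dp": [0.003, 0.002, -0.046], "roll": 0, "fingers": -1}
  ]
}}

```text
time_s: 58.9
tool_pos: [0.6218, -0.327, 0.0472]
eef_rot: [3.14, -0.08, -0.001]
wrist_force: [-5.3, 2.7, 8.8]
opening: 0.0001
```

Request:
{"name": "move_arm", "arguments": {
  "plan": [
    {"dp": [0, 0, -0.001], "roll": 0, "fingers": -1},
    {"dp": [0, 0, -0.002], "roll": 0, "fingers": -1},
    {"dp": [0, 0, -0.002], "roll": 0, "fingers": -1}
  ]
}}

```text
time_s: 59.28
tool_pos: [0.6219, -0.327, 0.0469]
eef_rot: [3.14, -0.08, -0.001]
wrist_force: [-9.8, 4.5, 20.2]
opening: 0.0001
```

The green key is at its stop, with force up to 20 N and no travel. I release and lift away, then make the last check.

Request:
{"name": "move_arm", "arguments": {
  "plan": [
    {"dp": [0, 0, 0.01], "roll": 0, "fingers": -1},
    {"dp": [0, 0, 0.05], "roll": 0, "fingers": -1},
    {"dp": [0, 0, 0.11], "roll": 0, "fingers": -1},
    {"dp": [-0.05, 0.03, 0.17], "roll": 0, "fingers": -1},
    {"dp": [-0.1, 0.09, 0.2], "roll": 0, "fingers": -1},
    {"dp": [-0.1, 0.15, 0.2], "roll": 0, "fingers": -1},
    {"dp": [-0.1, 0.15, 0.2], "roll": 0, "fingers": -1},
    {"dp": [-0.1, 0.15, 0.2], "roll": 0, "fingers": -1}
  ]
}}

```text
time_s: 60.28
tool_pos: [0.5226, -0.1748, 0.2454]
eef_rot: [3.14, -0.074, 0.004]
wrist_force: [0.4, 0.2, -0.0]
opening: 0.0001
```

```bash
python3 - <<'E'
from m import *
s=r.sense();print(s['time_s'],s['tool_pos'].round(4),s['wrist_force'].round(1))
t0=cv2.imread('pics/top0.png')[:,:,::-1].copy();t=capture('top');cv2.imwrite('pics/top_end.png',t[:,:,::-1])
for n,im in(('start',t0),('end',t)):
  for col in('red','yellow','green'): print(n,col,[(b[0].tolist(),b[1]) for b in blobs(im,col,40)])
  h=cv2.cvtColor(im,cv2.COLOR_RGB2HSV); m=cv2.inRange(h,(130,60,60),(178,255,255));_,_,st,ce=cv2.connectedComponentsWithStats(m);print([ (c.round(1).tolist(),int(a[4])) for c,a in zip(ce[1:],st[1:]) if a[4]>60])
E
```

```text
60.275 [ 0.5226 -0.1748  0.2454] [ 0.4  0.2 -0. ]
start red [([233.4, 180.6], 311), ([379.5, 179.7], 129)]
start yellow [([379.2, 200.7], 137), ([178.1, 227.5], 143)]
start green [([379.6, 158.7], 124)]
[([28.0, 44.3], 66), ([205.2, 285.4], 283), ([359.8, 333.0], 291)]
end red [([233.5, 180.4], 313)]
end yellow [([178.3, 226.4], 145)]
end green []
[([205.3, 285.4], 290)]
```

```bash
python3 -c "
from plant import hand_in; print(hand_in())"
```

```text
the job is handed in; nothing more can be done
None
```

I did the whole job in the order asked and handed it in at about 60 s of the 210 s allowed.

- **Latch and loading:** The latch was pulled to its open stop. Two terracotta bars were on the table, and I put one in each bay of the carrier. I then carried the carrier level into the cradle and slid the latch 32 mm to its home stop.
- **Tug:** The carrier did not move under the pull. On the first tug the force crept up to about 23 N, past the 20 N guideline, with no motion seen. I eased off and held a second tug at about 14 N in all for roughly 0.9 s.
- **Swing:** Both end stops were felt. The handle slid a few millimetres in the fingers on the way over and again on the way back. Radial force reached about 45 N on the way over and 30 N on the way back. I eased off the first time and regripped near the top on the way back.
- **Keys:** Yellow was pressed to its stop (39 N) and released, then green (20 N).

**Last checks:**
- **After the swing:** Both bars were in the hopper and the carrier was empty, with the latch tongues over its ears. The handle and knob were back at their home positions.
- **Final top view:** It shows the handle, the latch knob and the purple look-alike where they should be. The arm hid the keys and the pink look-alike in that picture, so I did not confirm those at the end. I did not compare the other bystanders with their starting positions either.

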